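# Hang the vial rack on the bench screen

### The arm

A 6-joint arm with a two-finger parallel gripper is mounted at the origin on the work surface. World frame = base frame: x ahead of the robot, y to its left, z up, the work surface at z = 0. Lengths are in m, angles in rad, forces in N, time in s.
With the tool pointing down it reaches from about 0.3 to 0.775 m from the base axis. Payload 14.6 kg.
Tool frame: the origin (TCP) lies where the fingers leave the gripper's body, on its centre line; the fingertips stand 73 mm ahead of it and the grasp point (between the pads) lies 54 mm ahead of it; z points along the fingers, x is the direction in which the jaws open and shut, and the axes are right-handed (so a half turn about z gives the same grasp; the last joint's range is limited). The gripper opens to 85 mm and grips with 20 to 120 N. Pads are 22 mm wide; open, the fingers measure 114 mm over their backs; the gripper's body (76 mm by 85 mm) begins 54 mm behind the grasp point. The pads swing forward as they close: fully open they stand 13 mm farther back than shut.
Start: joints at [-1.332, 0.3, 1.521, -0, 1.321, -0.067], TCP at [0.166, -0.524, 0.304] pointing down, gripper open.
Joint ranges: [-3.03, 3.03], [-0.79, 2.21], [0.23, 2.52], [-1.04, 4.18], [0, 3.07], [-2.55, 2.55]. Speed limits (rad/s): [2.22, 2.22, 2.57, 3.14, 3.14, 3.14].

### API

Orientations are given as a unit quaternion [x, y, z, w].
In Python, from rig import monitor, cams, env gives the robot as it stands.
- The arm moves only by the tool move_arm, never from a script. Its argument "moves" is one flat list of numbers, 4 for each row, row after row: the shift along the tool's x, y, z in cm, then the turn about the tool's z in rad. In form: [dx, dy, dz, roll, dx, dy, dz, roll, ...]. A call has 1 to 12 rows; each row is the pose to reach, as a shift and turn from the pose measured when the call began, along the tool's axes at that moment; what a row does not reach only later rows make up. A row lasts 1/10 s, in which the tool goes at most 50 mm and 8.59 degrees, less where a joint would pass 70% of its speed; a pose out of reach is approached as far as the arm can. A call with a gripper value outside its range is refused whole. "jaw" is the opening, from 0 (shut) to 1 (fully open), set as the call begins (left out, the last holds). The fingers move at their own pace and stop on an object; "squeeze" is the grip in N (left out, the last holds). Time passes only in rows, so rows that repeat a pose let the fingers close. It gives the time, the measured TCP pose, the force and the opening at its end, in the units of the state.
- monitor.read_state(): the state, without advancing time (a new reading comes with each control period).
- cams.get_image(name): name is "side" or "top" or "wrist"; returns a dict with "frame" (400x640x3 uint8, blue, green, red), "z_map" (400x640 float32, m along the optical axis (not along the pixel's ray), 0 where there is no reading), "fovy" (degrees; the focal length in pixels is half the picture's height over the tangent of half this angle, whatever the lens; pixels are square), "cx", "cy" (the principal point, pixels), "position" and "rotation" of the camera in the world; the wrist camera has in their place "hand_eye" (4x4, takes a point from camera to tool coordinates, whose origin is the TCP and whose axes are the tool frame's). Camera axes: x right, y down, z forward; pixel columns grow to the right and rows downward; lengths in m; the calibration is good to about 2 mm. A picture is of the moment at which its call begins: read the wrist's pose just before it.
- env.close_job(): hands the job in, once; it reports no verdict.
The state is a dict: "clock": time; "qpos": joint angles; "joint_vel": joint speeds; "joint_efforts": joint torques, N m; "ee_pos": TCP position; "tcp_rot": TCP orientation; "ft_force": force on the tool from outside, world axes, zero at the start; "torque": the same for the moment, N m; "grip_width": finger opening in m.
Only numpy, scipy, OpenCV 4.12 (cv2) and the standard library are available. Lean on these libraries where they do the work, as an engineer would, in place of code of your own. Each camera call takes 0.05 s, during which the arm holds its last target.

### The job

Hang the blue vial rack on the face of the low white bench screen that looks away from the robot: get its two keyholes over the two screw heads, press its back flat on the screen, and slide it down against the drag of the rubber washers until it is fully home on both screws, upright and flat. The screws were put in by eye, several millimetres off their marked place, and the rack hides them, so feel for them and never press the rack on the screen or a screw with more than about 25 newtons. Let go of it there, and leave the amber bottle, the beaker and the white jar where they stand.

Things in the scene. Friction and masses are not known exactly. Their poses are not given: they have to be found in the camera images.
- screen: White upright splash screen, 280 wide x 18 thick x 185 high, on two steel feet (8 high, reaching 41 to 59 from the hanging face on either side). Origin at bench level, midway along the face on which the rack hangs. Its x axis points straight out of that face, away from the robot (turned up to 0.3 rad); y along the face, z up.
- screw_place (a point): Marked mid-point between the two screws, on the hanging face, 165 up; axes as screen. Screws 90 apart along y, level; as a pair 4 to 10 off it to +y or -y, and up to 4 in z (grey flush caps: old holes). Each: 6 shank, flat head 13 dia, its top 12 out from the face; soft bevelled rubber washer (13 dia) behind it, 4 gap to the face. Passing both washers takes up to 17 N down, then 7 to 12 N drag.
- rack_grip (a point): Grip point on the hand tab of the blue rack: tab's middle, 8 below its top, 142 above the rack's underside. Tab: 60 wide (y), 10 thick (x), 45 high above the shoulder. x points out of the rack's front, z up; flat back 5 behind this point. Rack: 150 wide, 150 high, 60 deep at the foot, 0.26 to 0.4 kg, stands upright on the bench. Hung, the tab's top is about 44 above the screen's top.
- rack_holes (a point): Mid-point between the two keyholes, on the flat back of the rack, 70 above its underside; axes as rack_grip. Keyholes 90 apart along y through the 5 thick back: round hole 16 dia centred at this height, an 8 wide slot running up from it to 19 above its centre, mouth bevelled. Home, each shank is at its slot's top end, firm: the rack has come down 16 from hole-centred-on-screw.
- reagent_mid (a point): Amber reagent bottle, 60 dia x 125 high, on the robot's side of the screen; point half-way up. Leave alone.
- beaker_mid (a point): Clear plastic beaker, 72 dia x 90 high, in front of the rack's first place; point half-way up. Leave alone.
- jar_mid (a point): White screw-lid jar, 68 dia x 80 high, at the far middle of the bench; point half-way up. Leave alone.

How it is judged:
On the way:
1. both screw heads are through the round holes, the rack not yet slid down (x of rack_holes in the frame of screen between -0.003 and 0.006 m and z of left_shank in the frame of rack_grip between -0.077 and -0.064 m and y of left_shank in the frame of rack_grip between 0.04 and 0.05 m and z of right_shank in the frame of rack_grip between -0.077 and -0.064 m and y of right_shank in the frame of rack_grip between -0.05 and -0.04 m), for 0.02 s.
At the end, for the whole second after the job is handed in: The rack hangs, released and at rest, on both screws: each shank within 1.5 mm of its slot's top end, the back within 2 mm of the screen's face, upright within 0.04 rad; bottle, beaker and jar within 20 mm of where they stood (z of left_shank in the frame of rack_grip between -0.0575 and -0.053 m and z of right_shank in the frame of rack_grip between -0.0575 and -0.053 m and x of rack_holes in the frame of screen between -0.002 and 0.002 m and y of left_shank in the frame of rack_grip between 0.042 and 0.048 m and y of right_shank in the frame of rack_grip between -0.048 and -0.042 m and angle between rack_grip's own z axis and vertical below 0.04 rad and linear speed of rack below 0.01 m/s and distance of each of reagent_mid, beaker_mid, jar_mid from where it was at the start of the episode below 0.02 m); the robot touches nothing.
It fails at once if the rack is pressed on the screen or on a screw with more than 25 N (contact force between rack and screen above 25 N or contact force between rack and left_head above 25 N or contact force between rack and right_head above 25 N or contact force between rack and left_shank above 25 N or contact force between rack and right_shank above 25 N).
It fails at once if the bottle, beaker or jar is shifted or knocked over (more than 20 mm) (distance of any of reagent_mid, beaker_mid, jar_mid from where it was at the start of the episode above 0.02 m).
It also fails if it takes over 72 s, if anything falls off the work surface, if the arm or the gripper's body presses on something with over 40 N, if the wrist force passes 120 N, or if a joint passes its speed limit or range.

## Working session

There is one attempt and no reset: what is moved stays moved. The work goes in short steps, Python scripts to look and compute and a tool call to move; the robot and the scene stay as the last step left them, time stands still between calls to the robot, and variables do not carry over. Pictures are saved under pics/ and viewed, and the job is handed in when it is done.

Besides the shell and the picture viewer there is one more tool, called after "Emit:" as a command line: name --argument value ..., lists and objects as JSON in quotes. move_arm: Moves the arm, as the interface text tells. Its arguments: {"type":"object","properties":{"moves":{"type":"array"},"jaw":{"type":"number"},"squeeze":{"type":"number"}},"required":["moves"]}

```bash
ls; mkdir -p pics
cat > h.py <<'E'
import numpy as np, cv2
from rig import monitor, cams, env
from scipy.spatial.transform import Rotation as R
def st(): return monitor.read_state()
def pose(s):
    T=np.eye(4);T[:3,:3]=R.from_quat(s['tcp_rot']).as_matrix();T[:3,3]=s['ee_pos'];return T
def shot(name,save=None):
    s=st();im=cams.get_image(name)
    if save: cv2.imwrite('pics/%s.png'%save,im['frame'])
    if 'hand_eye' in im: T=pose(s)@np.array(im['hand_eye'])
    else:
        T=np.eye(4);r=np.array(im['rotation']);T[:3,:3]=r if r.shape==(3,3) else R.from_quat(r).as_matrix();T[:3,3]=im['position']
    im['T']=T;im['f']=200/np.tan(np.radians(im['fovy'])/2)
    return im
def cloud(im):
    z=im['z_map'];v,u=np.mgrid[0:400,0:640]
    p=np.stack([(u-im['cx'])/im['f']*z,(v-im['cy'])/im['f']*z,z],-1)
    return p@im['T'][:3,:3].T+im['T'][:3,3]
def proj(im,P):
    q=(np.atleast_2d(P)-im['T'][:3,3])@im['T'][:3,:3]
    return np.c_[q[:,0]/q[:,2]*im['f']+im['cx'],q[:,1]/q[:,2]*im['f']+im['cy']]
def ps():
    s=st();print(s['clock'],np.round(s['ee_pos'],4),'F',np.round(s['ft_force'],2),'T',np.round(s['torque'],2),'w',round(s['grip_width'],4));print(np.round(R.from_quat(s['tcp_rot']).as_matrix(),4).tolist(),np.round(s['qpos'],3))
E
python3 - <<'E'
from h import *
import pickle
ps()
for n in ['side','top','wrist']:
    im=shot(n,n+'0'); print(n,im['fovy'],im['cx'],im['cy'],np.round(im['T'],3).tolist(),(im['z_map']>0).mean())
    pickle.dump(dict(im),open(n+'0.pkl','wb'))
E
```

```text
pics
0.0 [ 0.1655 -0.5243  0.3033] F [ 1.   -0.13 -0.39] T [ 0.   -0.01 -0.03] w 0.0855
[[0.301, -0.9536, -0.0003], [-0.9536, -0.301, 0.0012], [-0.0012, -0.0001, -1.0]] [-1.332  0.3    1.522  0.     1.321 -0.067]
side 50.983253772961525 318.2128483635281 198.32990462783584 [[-0.976, -0.171, 0.137, 0.475], [-0.219, 0.764, -0.607, 0.472], [-0.001, -0.622, -0.783, 0.769], [0.0, 0.0, 0.0, 1.0]] 0.9959453125
top 53.190650410539504 317.4281757323546 198.1076052407867 [[0.012, -0.999, 0.049, 0.513], [-1.0, -0.012, 0.006, -0.038], [-0.005, -0.049, -0.999, 1.032], [0.0, 0.0, 0.0, 1.0]] 0.99603125
wrist 67.76775968004387 316.8331622816724 199.89715482466227 [[0.301, -0.905, -0.301, 0.244], [-0.954, -0.286, -0.094, -0.5], [-0.001, 0.315, -0.949, 0.372], [0.0, 0.0, 0.0, 1.0]] 0.9959609375
```

View pics/side0.png

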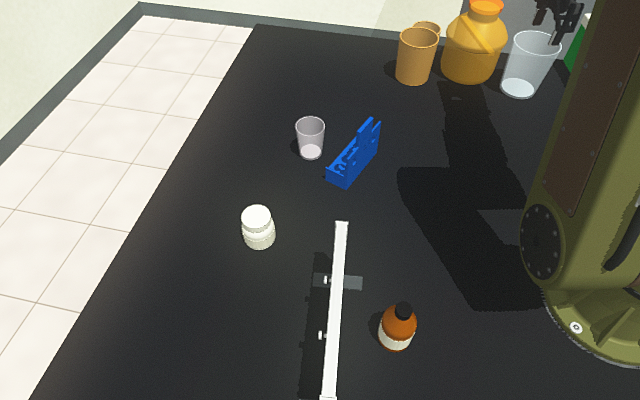

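View pics/top0.png

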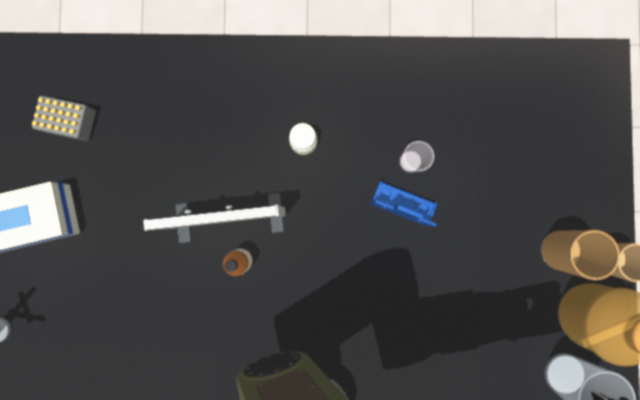

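View pics/wrist0.png

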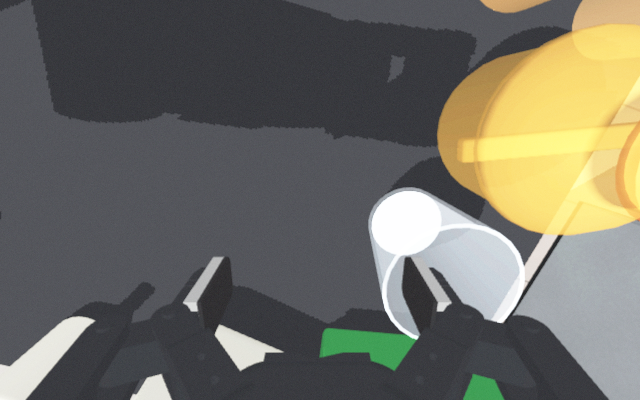

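```bash
cat > a.py <<'E'
from h import *
import pickle
for n in ['side','top']:
    im=pickle.load(open(n+'0.pkl','rb'));P=cloud(im);f=im['frame'].astype(int);b,g,r=f[...,0],f[...,1],f[...,2]
    hgt=P[...,2]
    blue=(b>r+60)&(b>g+30)&(abs(P[...,1]+0.2)<0.15)&(hgt>0.01)
    white=(b>150)&(abs(b-r)<30)&(hgt>0.14)&(hgt<0.21)&(P[...,0]>0.3)&(P[...,0]<0.6)&(P[...,1]>-0.05)&(P[...,1]<.4)
    print(n,blue.sum(),white.sum(),im['f'])
    Q=P[blue];print('blue',Q.min(0),Q.max(0))
    tab=Q[Q[:,2]>0.125];print('tab',len(tab),tab.mean(0),cv2.minAreaRect(tab[:,:2].astype(np.float32)*1000),np.percentile(tab[:,2],[50,95,100]))
    lo=Q[(Q[:,2]<0.11)];print('all',cv2.minAreaRect(Q[:,:2].astype(np.float32)*1000))
    W=P[white];print('screen',W.min(0),W.max(0))
    T=W[abs(W[:,2]-np.median(W[W[:,2]>.18][:,2]))<.004];print('top',len(T),cv2.minAreaRect(T[:,:2].astype(np.float32)*1000),np.median(T[:,2]))
E
python3 a.py
python3 - <<'E'
import cv2
a=cv2.imread('pics/side0.png');b=cv2.imread('pics/top0.png')
cv2.imwrite('pics/z1.png',cv2.resize(a[200:400,270:430],(640,800//1),interpolation=2)[:600])
cv2.imwrite('pics/z2.png',cv2.resize(a[100:200,280:400],(720,600),interpolation=2))
cv2.imwrite('pics/z3.png',cv2.resize(b[130:250,130:450],(800,300),interpolation=2))
E
```

```text
side 1641 2263 419.46646595254845
blue [ 0.49698446 -0.31334149  0.01013612] [ 0.60448597 -0.16232721  0.15137882]
tab 193 [ 0.52813736 -0.22993046  0.14179166] ((528.418701171875, -233.83731079101562), (59.625484466552734, 10.63635540008545), 69.40758514404297) [0.14483014 0.15009493 0.15137882]
all ((550.3665161132812, -243.1494903564453), (153.67965698242188, 59.60789489746094), 68.64972686767578)
screen [0.4825298  0.05261867 0.14284228] [0.53761385 0.33912264 0.18855747]
top 2152 ((510.12506103515625, 197.18771362304688), (19.829532623291016, 283.9136962890625), 7.271817207336426) 0.18439124284192426
top 1121 1240 399.47217626565276
blue [ 0.49901125 -0.3260379   0.01010565] [ 0.60531385 -0.16606945  0.15195265]
tab 152 [ 0.52868996 -0.2362752   0.14598797] ((529.0363159179688, -237.53970336914062), (59.782752990722656, 10.415457725524902), 68.94746398925781) [0.1480978  0.15072502 0.15195265]
all ((551.7546997070312, -246.380859375), (150.44747924804688, 59.68645095825195), 69.19757843017578)
screen [0.48425835 0.05080875 0.14125774] [0.53741283 0.3389539  0.1892905 ]
top 1120 ((510.37841796875, 194.30694580078125), (19.029170989990234, 286.2590026855469), 7.073409080505371) 0.18383949104391456
```

View pics/z1.png

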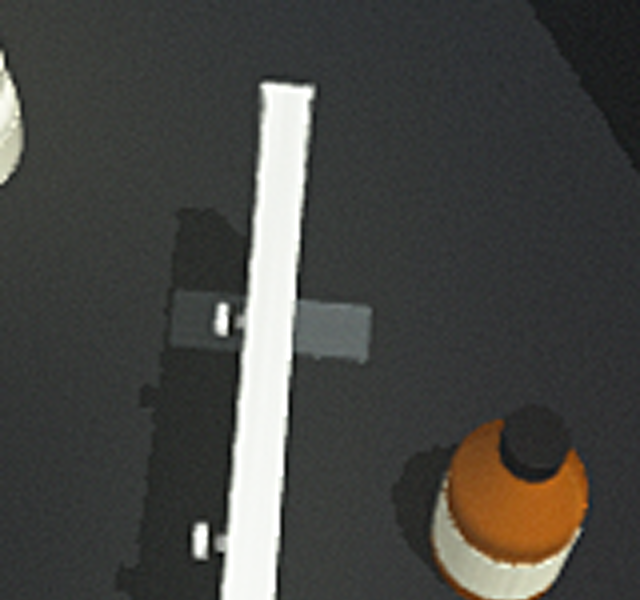

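View pics/z2.png

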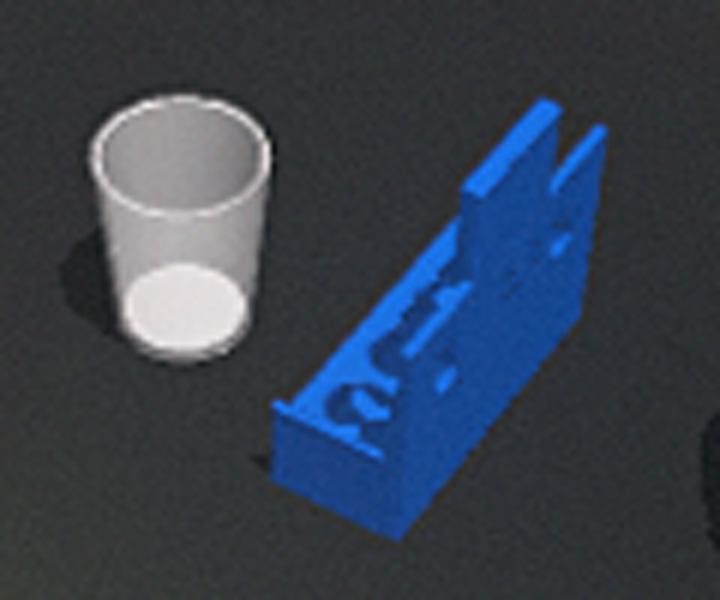

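View pics/z3.png

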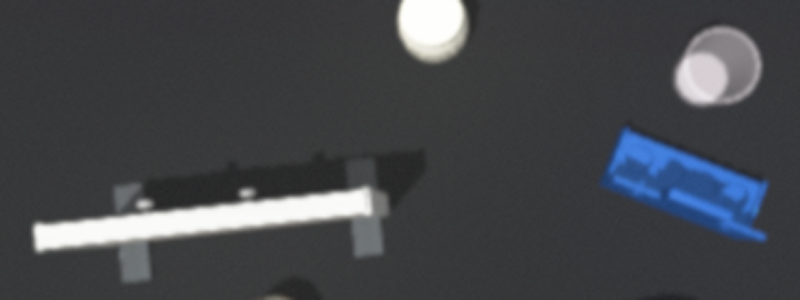

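```bash
cat > b.py <<'E'
from h import *
import pickle
yaw=np.radians(7.15)
for n in ['side','top']:
    im=pickle.load(open(n+'0.pkl','rb'));P=cloud(im);f=im['frame'].astype(int)
    # screen frame: face line from top edge points
    h=P[...,2];T=P[(abs(h-.184)<.0035)&(f.min(-1)>150)&(P[...,0]>.45)&(P[...,0]<.56)&(P[...,1]>.0)&(P[...,1]<.4)]
    (c,sz,ang)=cv2.minAreaRect(T[:,:2].astype(np.float32)*1000)
    xo=np.array([np.cos(np.radians(ang)),np.sin(np.radians(ang))]);yo=np.array([-xo[1],xo[0]])
    # robust: extents by mid
    d=T[:,:2]; a=d@xo;bb=d@yo
    print(n,ang,sz,'x-ext',np.percentile(a,[1,50,99]),'y-ext',bb.min(),bb.max())
    cen=np.array([(np.percentile(a,1)+np.percentile(a,99))/2,(bb.min()+bb.max())/2])
    D=P[...,:2]@np.stack([xo,yo],1)-cen
    m=(D[...,0]>.012)&(D[...,0]<.035)&(abs(D[...,1])<.1)&(h>.14)&(h<.185)&(f.min(-1)>110)
    k,l,s,ct=cv2.connectedComponentsWithStats(m.astype(np.uint8))
    for i in range(1,k):
        if s[i,4]<4: continue
        mm=l==i;print(s[i],ct[i],'scr-frame mean',np.append(D[mm].mean(0)-[.009,0],h[mm].mean()),'med',np.median(D[mm],0)-[.009,0],'z',h[mm].min(),h[mm].max(),'world',P[mm].mean(0))
E
python3 b.py
```

```text
side 7.104430198669434 (19.021732330322266, 283.906005859375) x-ext [0.52186254 0.53061564 0.53937941] y-ext -0.009347231719312583 0.2745588308420207
[324 276   3   8  22] [325.09090909 279.77272727] scr-frame mean [ 0.00993516 -0.03558284  0.16800539] med [ 0.00995095 -0.03512635] z 0.16326748590353535 0.1708012126093016 world [0.53333722 0.16424617 0.16800539]
[319 331   3   9  27] [320. 335.] scr-frame mean [0.00963118 0.0538259  0.16842322] med [0.0095991  0.05418774] z 0.16272322636140002 0.1733024102600087 world [0.52197767 0.25293087 0.16842322]
[324 334   1   4   4] [324.  335.5] scr-frame mean [0.00381577 0.05341344 0.1668249 ] med [0.00379615 0.05373563] z 0.16500433717968188 0.1694153713174843 world [0.51625791 0.25180234 0.1668249 ]
top 7.073409080505371 (19.029170989990234, 283.1199951171875) x-ext [0.52196613 0.53082786 0.53973284] y-ext -0.013149870657319757 0.26997010702124646
[226 206   6   5  18] [228.44444444 208.11111111] scr-frame mean [ 0.00760651 -0.03553554  0.16780659] med [ 0.00803403 -0.03553856] z 0.1635830030461809 0.1716131093802057 world [0.53185275 0.15958197 0.16780659]
[185 211   6   4  20] [187.5 212.3] scr-frame mean [0.00846608 0.05369138 0.16766468] med [0.00881605 0.05329407] z 0.16364926825023363 0.17118042468950023 world [0.5217183  0.24823564 0.16766468]
```

```bash
cat > c.py <<'E'
from h import *
import pickle
for n in ['side','top']:
    im=pickle.load(open(n+'0.pkl','rb'));P=cloud(im)
    for x in np.arange(.1,.6,.05):
        print(n,round(x,2),[ (lambda q: round(float(np.percentile(q,98)),2) if len(q)>3 else None)(P[(abs(P[...,0]-x)<.025)&(abs(P[...,1]-y)<.025)][:,2]) for y in np.arange(-.75,-.2,.05)])
im=pickle.load(open('wrist0.pkl','rb'))
T=np.array(im['hand_eye']);print(np.round(T,4))
# target
from scipy.spatial.transform import Rotation as R
im=pickle.load(open('wrist0.pkl','rb'))
ps()
E
python3 c.py
cat > go.py <<'E'
# usage: go.py x y z yawdeg -> tool-frame shift cm and roll for TCP
from h import *
import sys
x,y,z,yw=map(float,sys.argv[1:5])
T=pose(st());d=T[:3,:3].T@(np.array([x,y,z])-T[:3,3])*100
cur=np.degrees(np.arctan2(T[1,0],T[0,0]))
print('shift cm',np.round(d,2),'roll',round(float(-np.radians((yw-cur+180)%360-180)),3),'cur yaw',cur)
ps()
E
python3 go.py .529 -.2365 .33 -21
```

```text
side 0.1 [None, 0.15, 0.11, 0.15, 0.0, 0.0, 0.0, 0.0, 0.0, 0.0, 0.0]
side 0.15 [0.0, 0.15, 0.11, 0.15, 0.29, 0.34, 0.35, 0.0, 0.0, 0.0, 0.0]
side 0.2 [0.16, 0.16, 0.15, 0.29, 0.32, 0.33, 0.0, 0.0, 0.0, 0.0, 0.0]
side 0.25 [0.22, 0.22, 0.17, 0.12, 0.0, 0.0, 0.0, 0.0, 0.0, 0.0, 0.0]
side 0.3 [0.17, 0.22, 0.17, 0.0, 0.0, 0.0, 0.0, 0.0, 0.0, 0.0, 0.0]
side 0.35 [0.16, 0.16, 0.14, 0.0, 0.0, 0.0, 0.0, 0.0, 0.0, 0.0, 0.0]
side 0.4 [0.09, 0.13, 0.13, 0.13, 0.0, 0.0, 0.0, 0.0, 0.0, 0.0, 0.0]
side 0.45 [None, 0.13, None, 0.13, 0.0, 0.0, 0.0, 0.0, 0.0, 0.0, 0.0]
side 0.5 [0.0, 0.13, 0.13, 0.13, 0.0, 0.0, 0.0, 0.0, 0.0, 0.1, 0.15]
side 0.55 [0.0, 0.0, 0.0, 0.0, 0.0, 0.0, 0.0, 0.0, 0.0, 0.04, 0.15]
top 0.1 [None, 0.11, 0.02, 0.12, 0.0, 0.0, 0.0, 0.0, 0.0, 0.0, 0.0]
top 0.15 [0.0, 0.15, 0.11, 0.15, 0.0, 0.0, 0.0, 0.0, 0.0, 0.0, 0.0]
top 0.2 [0.15, 0.16, 0.15, 0.29, 0.28, 0.0, 0.0, 0.0, 0.0, 0.0, 0.0]
top 0.25 [None, 0.21, 0.16, 0.0, 0.0, 0.0, 0.0, 0.0, 0.0, 0.0, 0.0]
top 0.3 [None, 0.21, 0.16, 0.0, 0.0, 0.0, 0.0, 0.0, 0.0, 0.0, 0.0]
top 0.35 [0.16, 0.16, 0.14, 0.0, 0.0, 0.0, 0.0, 0.0, 0.0, 0.0, 0.
[... 255 characters left out ...]
.0, 0.0, 0.04, 0.15]
[[ 1.000e+00 -4.000e-04  0.000e+00  3.000e-04]
 [ 3.000e-04  9.490e-01  3.152e-01 -8.210e-02]
 [-2.000e-04 -3.152e-01  9.490e-01 -6.850e-02]
 [ 0.000e+00  0.000e+00  0.000e+00  1.000e+00]]
0.15 [ 0.1655 -0.5244  0.3034] F [ 0.65 -0.14 -0.36] T [ 0.03 -0.05  0.01] w 0.0853
[[0.3011, -0.9536, -0.0002], [-0.9536, -0.3011, 0.0009], [-0.001, -0.0001, -1.0]] [-1.332  0.3    1.521 -0.     1.321 -0.067]
shift cm [-16.51 -43.33  -2.64] roll -0.898 cur yaw -72.47816119125972
0.15 [ 0.1655 -0.5244  0.3034] F [ 0.65 -0.14 -0.36] T [ 0.03 -0.05  0.01] w 0.0853
[[0.3011, -0.9536, -0.0002], [-0.9536, -0.3011, 0.0009], [-0.001, -0.0001, -1.0]] [-1.332  0.3    1.521 -0.     1.321 -0.067]
```

```bash
python3 - <<'E'
import numpy as np
a=np.radians(7.1);x=np.array([np.cos(a),np.sin(a)]);y=np.array([-x[1],x[0]])
f=np.array([.5102,.1955])+.009*x
print(f, f+.07*x+.009*y)
E
python3 go.py .587 .2145 .30 -82.9
```

```text
[0.51913099 0.19661241] [0.58748181 0.2141955 ]
shift cm [-57.77 -62.44   0.4 ] roll 0.182 cur yaw -72.47816119125972
0.15 [ 0.1655 -0.5244  0.3034] F [ 0.65 -0.14 -0.36] T [ 0.03 -0.05  0.01] w 0.0853
[[0.3011, -0.9536, -0.0002], [-0.9536, -0.3011, 0.0009], [-0.001, -0.0001, -1.0]] [-1.332  0.3    1.521 -0.     1.321 -0.067]
```

Emit:
move_arm --moves '[-57.8,-62.4,0.4,0.18,-57.8,-62.4,0.4,0.18,-57.8,-62.4,0.4,0.18,-57.8,-62.4,0.4,0.18,-57.8,-62.4,0.4,0.18,-57.8,-62.4,0.4,0.18,-57.8,-62.4,0.4,0.18,-57.8,-62.4,0.4,0.18,-57.8,-62.4,0.4,0.18,-57.8,-62.4,0.4,0.18,-57.8,-62.4,0.4,0.18,-57.8,-62.4,0.4,0.18]'

```text
clock: 1.35
ee_pos: [0.4631, -0.001, 0.3012]
tcp_rot: [0.75, -0.661, -0.0, -0.0]
ft_force: [0.8, -1.1, -0.3]
grip_width: 0.0855
```

```bash
python3 go.py .587 .2145 .27 -82.9
```

```text
shift cm [-19.82 -15.     3.13] roll 0.002 cur yaw -82.78005773901145
1.35 [ 0.4631 -0.001   0.3012] F [ 0.83 -1.13 -0.32] T [ 0.01  0.04 -0.03] w 0.0855
[[0.1257, -0.9921, 0.0], [-0.9921, -0.1257, 0.0008], [-0.0008, -0.0001, -1.0]] [-8.100e-02  1.070e-01  1.759e+00  1.000e-03  1.275e+00  1.363e+00]
```

Emit:
move_arm --moves '[-19.8,-15,0.1,0,-19.8,-15,0.1,0,-19.8,-15,0.1,0,-19.8,-15,0.1,0,-19.8,-15,1,0,-19.8,-15,3.1,0,-19.8,-15,3.1,0,-19.8,-15,3.1,0]'

```text
clock: 2.15
ee_pos: [0.5868, 0.2139, 0.2704]
tcp_rot: [0.75, -0.661, -0.0, 0.0]
ft_force: [-0.7, 0.2, 1.0]
grip_width: 0.0857
```

Run:
```python
from h import *
import pickle
ps();im=shot('wrist','wrist1');pickle.dump(dict(im),open('wrist1.pkl','wb'))
```

```text
2.15 [0.5868 0.2139 0.2704] F [-0.73  0.15  0.98] T [0.03 0.02 0.03] w 0.0857
[[0.1254, -0.9921, -0.0009], [-0.9921, -0.1254, 0.0004], [-0.0005, 0.0009, -1.0]] [2.910e-01 4.930e-01 1.332e+00 1.000e-03 1.317e+00 1.736e+00]
```

View pics/wrist1.png

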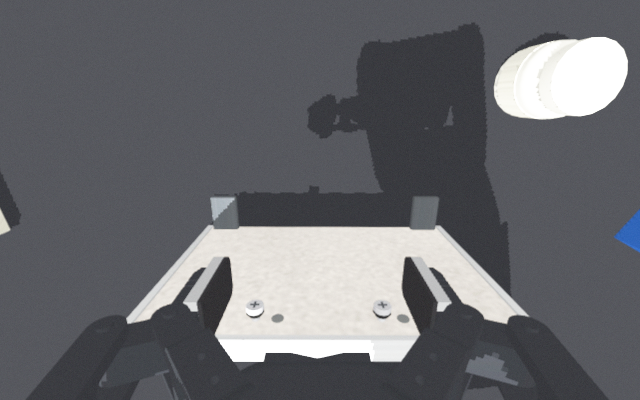

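```bash
cat > d.py <<'E'
from h import *
import pickle
im=pickle.load(open('wrist1.pkl','rb'));P=cloud(im);f=im['frame'].astype(int)
# plane fit of face
m=np.zeros((400,640),bool);m[240:295,240:400]=1
Q=P[m];c=Q.mean(0);n=np.linalg.svd(Q-c,full_matrices=False)[2][2];n*=np.sign(n[0])
print('normal',n,'yaw',np.degrees(np.arctan2(n[1],n[0])),'res',np.std((Q-c)@n))
# mask
D=(P-c)@n
xo=np.array([n[0],n[1],0]);xo/=np.linalg.norm(xo);yo=np.array([-xo[1],xo[0],0])
o=c.copy();o[2]=0
S=np.stack([(P-o)@xo,(P-o)@yo,P[...,2]],-1)
big=(abs(D)<.004)&(S[...,2]<.2)
# edges along y at given heights
for z0 in (.03,.05,.07,.09):
    s=S[big&(abs(S[...,2]-z0)<.004)];print(z0,s[:,1].min(),s[:,1].max(),(s[:,1].min()+s[:,1].max())/2)
t=S[(f.min(-1)>150)&(abs(S[...,1])<.2)&(abs(S[...,2]-.185)<.01)&(abs(S[...,0])<.03)];print('top z',np.median(t[t[:,0]<-.004][:,2]),t[:,0].min(),t[:,0].max(),len(t))
hd=(D>.008)&(D<.02)&(S[...,2]>.14)&(S[...,2]<.185)
k,l,s,ct=cv2.connectedComponentsWithStats(hd.astype(np.uint8))
for i in range(1,k):
    if s[i,4]>20:
        q=S[l==i];fr=q[q[:,0]>.0105];print(s[i],ct[i],'mean',q.mean(0),'min',q.min(0),'max',q.max(0),'front mid',(fr.min(0)+fr.max(0))/2,np.ptp(fr,axis=0))
for u,v in [(278,318),(403,318)]: print('cap',S[v,u])
print('o world',o,'xo',xo)
pickle.dump((o,xo,yo),open('scr.pkl','wb'))
cv2.imwrite('pics/z4.png',cv2.resize(im['frame'][280:350,220:440],(800,255),interpolation=2))
E
python3 d.py
```

```text
normal [ 0.98521867  0.12214166 -0.12010656] yaw 7.0671371759205135 res 0.007446524743552439
0.03 -0.3715602173526396 -0.36780480150868256 -0.36968250943066105
0.05 -0.14301094735241546 0.13121408296478257 -0.005898432193816444
0.07 -0.14857174448870616 0.1374582605802137 -0.005556741954246228
0.09 -0.14849879046958284 0.1378319398515389 -0.0053334253090219635
top z 0.18340007755446167 -0.01904413055797705 0.0009394093165155285 4875
cap [-0.00052171  0.03041434  0.16311876]
cap [-0.00078788 -0.05935855  0.16255816]
o world [0.5226083  0.20310108 0.        ] xo [0.99240267 0.12303229 0.        ]
```

View pics/z4.png

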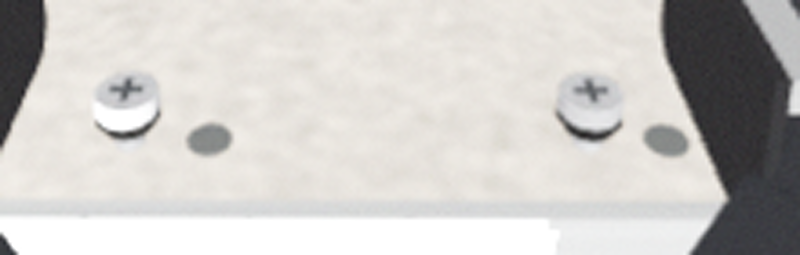

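```bash
cat > d.py <<'E'
from h import *
import pickle
im=pickle.load(open('wrist1.pkl','rb'));P=cloud(im);f=im['frame'].astype(int)
m=np.zeros((400,640),bool);m[245:290,240:400]=1;m&=(f.min(-1)>150)&(P[...,2]>.02)
Q=P[m];
for _ in range(5):
    c=Q.mean(0);n=np.linalg.svd(Q-c,full_matrices=False)[2][2];n*=np.sign(n[0]);r=(Q-c)@n;print(len(Q),r.std(),n);Q=Q[abs(r)<max(.0015,2*r.std())]
yaw=np.arctan2(n[1],n[0]);xo=np.array([np.cos(yaw),np.sin(yaw),0]);yo=np.array([-xo[1],xo[0],0])
print('yaw',np.degrees(yaw))
o=c.copy();o[2]=0
S=np.stack([(P-o)@xo,(P-o)@yo,P[...,2]],-1)
for z0 in (.05,.09,.13,.17):
    q=S[(abs(S[...,2]-z0)<.004)&(abs(S[...,0])<.006)];print(z0,np.median(q[:,0]),q[:,1].min(),q[:,1].max())
def hit(u,v,x0):
    d=im['T'][:3,:3]@np.array([(u-im['cx'])/im['f'],(v-im['cy'])/im['f'],1]);p=im['T'][:3,3]
    t=((o-p)@xo+x0)/(d@xo);w=p+t*d;return np.array([(w-o)@xo,(w-o)@yo,w[2]]),w
for nm,u,v,x0 in [('headL',254.7,304.75,.012),('headR',382.3,304.75,.012),('capL',277.5,318.2,0),('capR',402.9,318.8,0)]:
    print(nm,*hit(u,v,x0),'depthpt',S[int(round(v)),int(round(u))])
g=f.min(-1)
print('top row edges', [ (u,[v for v in range(325,350) if abs(g[v,u]-g[v-1,u])>12]) for u in (260,300,340)])
print(hit(320,335.5,0))
pickle.dump((o,xo,yo),open('scr.pkl','wb'));print(o)
E
python3 d.py
```

```text
7200 0.006852421462839686 [ 0.98020451  0.12173168 -0.15614264]
7179 0.0003769933131922818 [9.92471595e-01 1.22472463e-01 7.93011754e-04]
7179 0.0003769933131922818 [9.92471595e-01 1.22472463e-01 7.93011754e-04]
7179 0.0003769933131922818 [9.92471595e-01 1.22472463e-01 7.93011754e-04]
7179 0.0003769933131922818 [9.92471595e-01 1.22472463e-01 7.93011754e-04]
yaw 7.034819234579527
0.05 5.9378302724157956e-05 -0.14956013490240008 0.1375122883211858
0.09 -5.043938102640613e-07 -0.14850718356774995 0.13782346764375844
0.13 -1.0651449225881512e-05 -0.1496829059872654 0.1383085485911641
0.17 -7.556937683901586e-05 -0.1304888817959464 0.1365879275935586
headL [0.012      0.04613856 0.16412023] [0.52840258 0.25031391 0.16412023] depthpt [0.0117381  0.04595839 0.16405182]
headR [ 0.012      -0.04334269  0.16379386] [0.53936158 0.16150628 0.16379386] depthpt [ 0.01233208 -0.04296352  0.16449196]
capL [-4.04860974e-17  3.07235034e-02  1.63411993e-01] [0.51838084 0.23354523 0.16341199] depthpt [-7.18077347e-05  3.04048251e-02  1.63118756e-01]
capR [ 4.84662228e-17 -5.89489994e-02  1.63727369e-01] [0.52936326 0.14454779 0.16372737] depthpt [ 0.00074976 -0.05865017  0.16482045]
top row edges [(260, [339, 340]), (300, [339, 340]), (340, [339, 340])]
(array([-6.64358655e-17,  4.68939861e-04,  1.79869496e-01]), array([0.52208619, 0.20351843, 0.1798695 ]))
[0.52214363 0.20305302 0.        ]
```

```bash
python3 go.py .594 -.262 .265 -111
```

```text
shift cm [47.28  5.25  0.6 ] roll 0.492 cur yaw -82.82785778719547
2.2 [0.587  0.2137 0.2714] F [ 1.06  0.19 -0.63] T [ 0.02  0.02 -0.05] w 0.0855
[[0.1249, -0.9922, 0.0007], [-0.9922, -0.1249, 0.0009], [-0.0008, -0.0009, -1.0]] [2.900e-01 4.920e-01 1.332e+00 1.000e-03 1.317e+00 1.736e+00]
```

Emit:
move_arm --moves '[47.3,5.2,0.6,0.49,47.3,5.2,0.6,0.49,47.3,5.2,0.6,0.49,47.3,5.2,0.6,0.49,47.3,5.2,0.6,0.49,47.3,5.2,0.6,0.49,47.3,5.2,0.6,0.49,47.3,5.2,0.6,0.49,47.3,5.2,0.6,0.49,47.3,5.2,0.6,0.49,47.3,5.2,0.6,0.49,47.3,5.2,0.6,0.49]'

```text
clock: 3.4
ee_pos: [0.5939, -0.2629, 0.2661]
tcp_rot: [-0.566, 0.824, -0.0, 0.001]
ft_force: [0.2, 1.1, -0.5]
grip_width: 0.0855
```

Run:
```python
from h import *
import pickle
ps();im=shot('wrist','wrist2');pickle.dump(dict(im),open('wrist2.pkl','wb'))
ps()
P=cloud(im);f=im['frame'].astype(int);b,g,r=f[...,0],f[...,1],f[...,2]
blue=(b>r+50)&(b>g+25)&(P[...,2]>.01)
t=P[blue&(P[...,2]>.14)];print(len(t),cv2.minAreaRect(t[:,:2].astype(np.float32)*1000),np.median(t[:,2]))
```

```text
3.4 [ 0.5939 -0.2629  0.2661] F [ 0.21  1.14 -0.54] T [ 0.    0.04 -0.02] w 0.0855
[[-0.3585, -0.9335, 0.002], [-0.9335, 0.3585, 0.0005], [-0.0011, -0.0017, -1.0]] [-4.730e-01  5.520e-01  1.254e+00  1.000e-03  1.334e+00  1.464e+00]
3.45 [ 0.5942 -0.262   0.2661] F [ 0.73 -0.09  0.22] T [-0.03  0.04  0.02] w 0.0856
[[-0.3572, -0.934, 0.0018], [-0.934, 0.3572, 0.0005], [-0.0012, -0.0015, -1.0]] [-4.720e-01  5.520e-01  1.254e+00  1.000e-03  1.334e+00  1.464e+00]
1396 ((599.4052734375, -248.68014526367188), (59.84139633178711, 155.48374938964844), 79.76859283447266) 0.14781921725691602
```

View pics/wrist2.png

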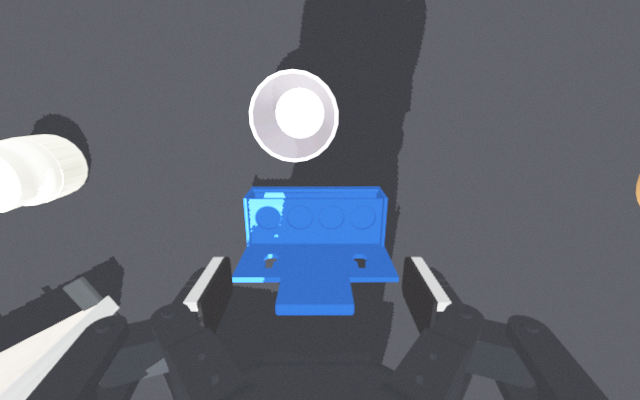

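Run:
```python
from h import *
import pickle
im=pickle.load(open('wrist2.pkl','rb'))
cv2.imwrite('pics/z5.png',cv2.resize(im['frame'][235:325,225:405],(800,400),interpolation=2))
P=cloud(im);f=im['frame'].astype(int);b,g,r=f[...,0],f[...,1],f[...,2]
for v in range(270,322,3):
    row=b[v]; print(v,[ (u,row[u]) for u in (262,272,276,280,300,315,340,352,356)], np.round(P[v,315],4))
```

```text
270 [(262, np.int64(204)), (272, np.int64(204)), (276, np.int64(204)), (280, np.int64(203)), (300, np.int64(207)), (315, np.int64(206)), (340, np.int64(203)), (352, np.int64(203)), (356, np.int64(202))] [ 0.5374 -0.2388  0.101 ]
273 [(262, np.int64(204)), (272, np.int64(206)), (276, np.int64(202)), (280, np.int64(204)), (300, np.int64(202)), (315, np.int64(205)), (340, np.int64(205)), (352, np.int64(204)), (356, np.int64(204))] [ 0.5366 -0.2385  0.1045]
276 [(262, np.int64(206)), (272, np.int64(204)), (276, np.int64(205)), (280, np.int64(202)), (300, np.int64(202)), (315, np.int64(203)), (340, np.int64(204)), (352, np.int64(205)), (356, np.int64(204))] [ 0.5375 -0.2388  0.1108]
279 [(262, np.int64(255)), (272, np.int64(231)), (276, np.int64(232)), (280, np.int64(217)), (300, np.int64(205)), (315, np.int64(204)), (340, np.int64(200)), (352, np.int64(231)), (356, np.int64(232))] [ 0.537  -0.2387  0.1146]
282 [(262, np.int64(251)), (272, np.int64(176)), (276, np.int64(178)), (280, np.int64(196)), (300, np.int64(203)), (315, np.int64(203)), (340, np.int64(204)), (352, np.int64(163)), (35
[... 2271 characters left out ...]
64(75))] [ 0.531  -0.2366  0.1487]
315 [(262, np.int64(76)), (272, np.int64(71)), (276, np.int64(108)), (280, np.int64(156)), (300, np.int64(158)), (315, np.int64(151)), (340, np.int64(149)), (352, np.int64(121)), (356, np.int64(73))] [ 0.4138 -0.1902 -0.0015]
318 [(262, np.int64(71)), (272, np.int64(74)), (276, np.int64(71)), (280, np.int64(70)), (300, np.int64(69)), (315, np.int64(73)), (340, np.int64(74)), (352, np.int64(76)), (356, np.int64(76))] [ 0.409  -0.1883 -0.0017]
321 [(262, np.int64(72)), (272, np.int64(74)), (276, np.int64(74)), (280, np.int64(71)), (300, np.int64(74)), (315, np.int64(76)), (340, np.int64(74)), (352, np.int64(71)), (356, np.int64(71))] [ 0.4047 -0.1867 -0.0012]
```

View pics/z5.png

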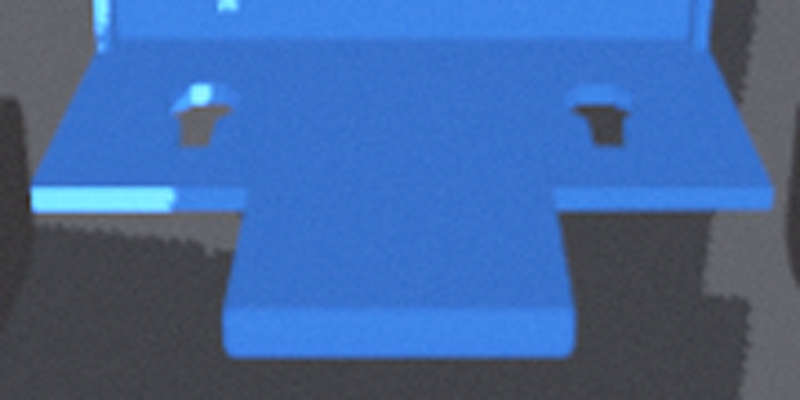

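```bash
cat > e.py <<'E'
from h import *
import pickle
im=pickle.load(open('wrist2.pkl','rb'));P=cloud(im);f=im['frame'].astype(int);b=f[...,0].astype(float)
m=np.zeros((400,640),bool);m[250:300,285:345]=1
Q=P[m]
for _ in range(4):
    c=Q.mean(0);n=np.linalg.svd(Q-c,full_matrices=False)[2][2];n*=np.sign(n[0]);r=(Q-c)@n;Q=Q[abs(r)<max(.001,2*r.std())]
print('front plane n',n,'yaw',np.degrees(np.arctan2(n[1],n[0])),r.std())
def hitz(u,v,z):
    d=im['T'][:3,:3]@np.array([(u-im['cx'])/im['f'],(v-im['cy'])/im['f'],1]);p=im['T'][:3,3]
    return p+(z-p[2])/d[2]*d
def edge(vals,xs,th):
    i=np.where((vals[:-1]<th)!=(vals[1:]<th))[0];return [xs[k]+(th-vals[k])/(vals[k+1]-vals[k]) for k in i]
L=[];Rr=[]
for v in range(307,313):
    xs=np.arange(265,365);e=edge(b[v,265:365],xs,150);L.append(hitz(e[0],v,.1483));Rr.append(hitz(e[-1],v,.1483))
L=np.mean(L,0);Rr=np.mean(Rr,0);print('width',np.linalg.norm(L-Rr));print('mid',(L+Rr)/2,'yaw',np.degrees(np.arctan2(*(L-Rr)[[1,0]]))-90)
for u in (285,300,315,330,345):
    fr=edge(b[298:310,u],np.arange(298,310),218);bk=edge(b[308:320,u],np.arange(308,320),150)
    print(u,fr,bk,hitz(u,fr[-1],.1483),hitz(u,bk[0],.1483))
F=[hitz(u,304.4,.1483) for u in(285,345)];B=[hitz(u,315,.1483) for u in(285,345)]
fc=np.mean(F,0);bc=np.mean(B,0);print(fc,bc,np.linalg.norm(fc-bc))
yaw=np.arctan2(n[1],n[0]);x=np.array([np.cos(yaw),np.sin(yaw),0]);
mid=(L+Rr)/2; xf=np.median(P[290:300,290:340].reshape(-1,3)@x); 
y=np.array([-x[1],x[0],0]);print('center from front plane',x*(xf-.005)+y*(mid@y))
E
python3 e.py
```

```text
front plane n [ 0.93095398 -0.35633081 -0.079706  ] yaw -20.944785940497233 0.0010356754168883828
width 0.05954688777866855
mid [ 0.53300983 -0.23680279  0.1483    ] yaw -20.98939694047243
285 [np.float64(303.84615384615387)] [np.float64(315.037037037037)] [ 0.54554166 -0.21825099  0.1483    ] [ 0.53626365 -0.21432227  0.1483    ]
300 [np.float64(303.9)] [np.float64(315.09302325581393)] [ 0.54149192 -0.22867263  0.1483    ] [ 0.53215438 -0.22489135  0.1483    ]
315 [np.float64(303.90909090909093)] [np.float64(315.0126582278481)] [ 0.53747911 -0.23910887  0.1483    ] [ 0.52816103 -0.23550564  0.1483    ]
330 [np.float64(303.9166666666667)] [np.float64(315.0128205128205)] [ 0.5334679  -0.24954469  0.1483    ] [ 0.52410001 -0.24609119  0.1483    ]
345 [np.float64(303.9230769230769)] [np.float64(315.0131578947368)] [ 0.52945803 -0.25997991  0.1483    ] [ 0.52003927 -0.25667552  0.1483    ]
[ 0.53707349 -0.23894942  0.1483    ] [ 0.5281727  -0.23550748  0.1483    ] 0.009543114359032916
center from front plane [ 0.53263602 -0.23665971  0.        ]
```

```bash
python3 go.py .5306 -.236 .25 -21
```

```text
shift cm [-0.15  6.87  1.6 ] roll -1.57 cur yaw -110.9303352199938
3.45 [ 0.5942 -0.262   0.2661] F [ 0.73 -0.09  0.22] T [-0.03  0.04  0.02] w 0.0856
[[-0.3572, -0.934, 0.0018], [-0.934, 0.3572, 0.0005], [-0.0012, -0.0015, -1.0]] [-4.720e-01  5.520e-01  1.254e+00  1.000e-03  1.334e+00  1.464e+00]
```

Emit:
move_arm --moves '[-0.15,6.87,1.6,-1.57,-0.15,6.87,1.6,-1.57,-0.15,6.87,1.6,-1.57,-0.15,6.87,1.6,-1.57,-0.15,6.87,1.6,-1.57,-0.15,6.87,1.6,-1.57,-0.15,6.87,1.6,-1.57,-0.15,6.87,1.6,-1.57,-0.15,6.87,1.6,-1.57,-0.15,6.87,1.6,-1.57,-0.15,6.87,1.6,-1.57,-0.15,6.87,1.6,-1.57]'

```text
clock: 4.65
ee_pos: [0.5307, -0.235, 0.2508]
tcp_rot: [0.984, -0.181, 0.001, -0.0]
ft_force: [-0.6, 0.7, 0.0]
grip_width: 0.0853
```

```bash
python3 go.py .5306 -.236 .196 -20.97
```

```text
shift cm [0.01 0.11 5.48] roll 0.002 cur yaw -20.840755349857186
4.65 [ 0.5307 -0.235   0.2508] F [-0.56  0.7   0.02] T [ 0.   -0.01 -0.01] w 0.0853
[[0.9346, -0.3558, 0.0028], [-0.3558, -0.9346, 0.0001], [0.0026, -0.0011, -1.0]] [-4.800e-01  4.130e-01  1.496e+00  1.000e-03  1.231e+00 -1.170e-01]
```

Emit:
move_arm --moves '[0,0.08,3,0,0,0.08,5,0,0,0.08,5.5,0,0,0.08,5.5,0]'

```text
clock: 5.05
ee_pos: [0.5306, -0.2353, 0.1958]
tcp_rot: [0.983, -0.181, 0.001, -0.0]
ft_force: [-0.7, -0.5, 0.6]
grip_width: 0.0856
```

Emit:
move_arm --moves '[0,0,0,0,0,0,0,0,0,0,0,0,0,0,0,0,0,0,0,0,0,0,0,0,0,0,0,0,0,0,0,0]' --jaw 0 --squeeze 80

```text
clock: 5.85
ee_pos: [0.5308, -0.2354, 0.1962]
tcp_rot: [0.983, -0.181, 0.001, -0.0]
ft_force: [0.9, 0.3, 5.6]
grip_width: 0.0086
```

```bash
python3 -c "
from h import *
ps();shot('wrist','wrist3');ps()"
```

```text
5.85 [ 0.5308 -0.2354  0.1962] F [0.94 0.25 5.62] T [-0.01 -0.01  0.  ] w 0.0086
[[0.9343, -0.3566, 0.003], [-0.3566, -0.9343, 0.0], [0.0028, -0.0011, -1.0]] [-0.481  0.473  1.545  0.002  1.121 -0.117]
5.9 [ 0.5308 -0.2354  0.1962] F [-0.23 -0.8   5.66] T [-0.05  0.01 -0.01] w 0.0086
[[0.9343, -0.3566, 0.0031], [-0.3566, -0.9343, 0.0], [0.0028, -0.0011, -1.0]] [-0.481  0.473  1.545  0.002  1.121 -0.117]
```

View pics/wrist3.png

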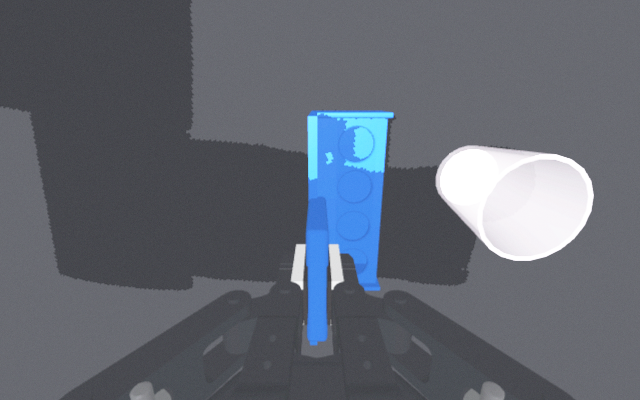

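Emit:
move_arm --moves '[0,0,-2,0,0,0,-5,0,0,0,-9,0,0,0,-10.2,0,0,0,-10.2,0]'

```text
clock: 6.4
ee_pos: [0.5306, -0.2355, 0.2991]
tcp_rot: [0.983, -0.181, 0.002, -0.0]
ft_force: [-0.5, 0.0, -3.5]
grip_width: 0.0088
```

```bash
python3 go.py .60 -.02 .298 -7;python3 go.py .590 .213 .298 7.03
```

```text
shift cm [ -1.2  -22.6    0.13] roll -0.242 cur yaw -20.89292359454221
6.4 [ 0.5306 -0.2355  0.2991] F [-0.5   0.03 -3.46] T [ 0.04 -0.01  0.02] w 0.0088
[[0.9342, -0.3566, 0.0048], [-0.3566, -0.9342, -0.0009], [0.0048, -0.0009, -1.0]] [-4.810e-01  3.700e-01  1.439e+00  1.000e-03  1.328e+00 -1.170e-01]
shift cm [-10.44 -44.01   0.1 ] roll -0.487 cur yaw -20.89292359454221
6.4 [ 0.5306 -0.2355  0.2991] F [-0.5   0.03 -3.46] T [ 0.04 -0.01  0.02] w 0.0088
[[0.9342, -0.3566, 0.0048], [-0.3566, -0.9342, -0.0009], [0.0048, -0.0009, -1.0]] [-4.810e-01  3.700e-01  1.439e+00  1.000e-03  1.328e+00 -1.170e-01]
```

Emit:
move_arm --moves '[-0.5,-4,0,0,-0.8,-9,0.1,-0.05,-1,-14,0.1,-0.12,-1.2,-18.5,0.1,-0.18,-1.2,-22.6,0.1,-0.24,-3,-27,0.1,-0.3,-5,-32,0.1,-0.36,-7,-36,0.1,-0.42,-9,-40,0.1,-0.487,-10.4,-44,0.1,-0.487,-10.4,-44,0.1,-0.487,-10.4,-44,0.1,-0.487]'

```text
clock: 7.6
ee_pos: [0.5898, 0.2133, 0.2952]
tcp_rot: [0.998, 0.062, 0.0, 0.001]
ft_force: [1.0, -0.1, -2.9]
grip_width: 0.0086
```

Run:
```python
from h import *
import pickle
ps();im=shot('side','side1');pickle.dump(dict(im),open('side1.pkl','wb'))
shot('wrist','wrist4');ps()
```

```text
7.6 [0.5898 0.2133 0.2952] F [ 0.97 -0.1  -2.9 ] T [-0.02  0.1  -0.02] w 0.0086
[[0.9923, 0.1237, 0.0011], [0.1237, -0.9923, -0.0022], [0.0008, 0.0023, -1.0]] [ 0.289  0.48   1.293 -0.002  1.368  0.166]
7.7 [0.5903 0.2119 0.2964] F [ 0.3   0.35 -2.84] T [-0.04 -0.02  0.01] w 0.0083
[[0.9926, 0.1213, 0.0025], [0.1214, -0.9926, -0.0018], [0.0023, 0.0021, -1.0]] [ 0.287  0.479  1.293 -0.002  1.368  0.166]
```

View pics/side1.png

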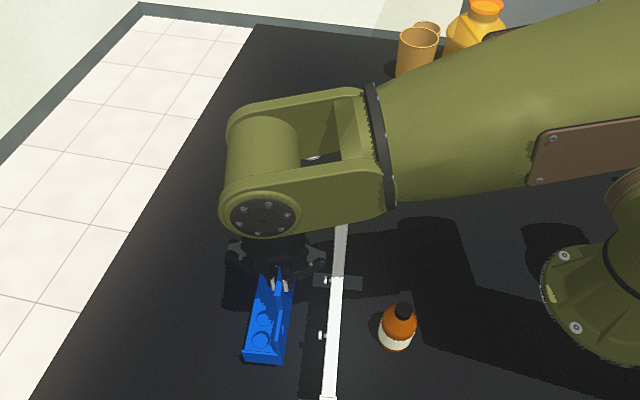

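View pics/wrist4.png

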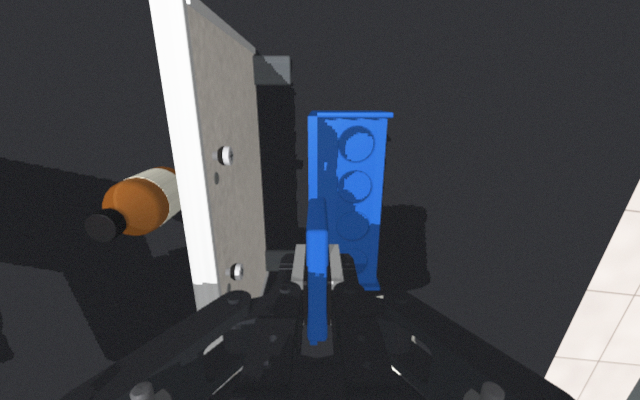

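```bash
cat > s.py <<'E'
# TCP relative to hang target, in screen axes (mm); optional target X Y Z -> shift
from h import *
import sys
a=np.radians(7.03);xo=np.array([np.cos(a),np.sin(a),0]);yo=np.array([-xo[1],xo[0],0])
O=np.array([.5245,.2053,.2918])
s=st();T=pose(s);d=(T[:3,3]-O)*1000
F=np.array(s['ft_force'])
print('t',round(s['clock'],2),'XYZ',np.round([d@xo,d@yo,d[2]],2),'yaw err deg',round(np.degrees(np.arctan2(T[1,0],T[0,0]))-7.03,2),'tilt',np.round(T[2,:2],4),'F xyz',np.round([F@xo,F@yo,F[2]],1),'T',np.round(s['torque'],2),'w',round(s['grip_width'],4))
if len(sys.argv)>3:
    x,y,z=map(float,sys.argv[1:4]);w=O+(x*xo+y*yo+np.array([0,0,z]))/1000
    print('shift cm',np.round(T[:3,:3].T@(w-T[:3,3])*100,3))
E
python3 s.py 20 0 0
```

```text
t 7.7 XYZ [66.07 -1.52  4.56] yaw err deg -0.06 tilt [0.0023 0.0021] F xyz [ 0.3  0.3 -2.8] T [-0.04 -0.02  0.01] w 0.0083
shift cm [-4.608 -0.148  0.446]
```

Emit:
move_arm --moves '[-2,-0.1,0.3,0,-4,-0.15,0.45,0,-4.6,-0.15,0.45,0,-4.6,-0.15,0.45,0,-4.6,-0.15,0.45,0,-4.6,-0.15,0.45,0]'

```text
clock: 8.3
ee_pos: [0.5451, 0.2075, 0.2917]
tcp_rot: [0.998, 0.06, 0.001, 0.001]
ft_force: [0.3, 0.7, -3.0]
grip_width: 0.0084
```

```bash
python3 - <<'E'
from h import *
import pickle
im=shot('wrist','wrist5');pickle.dump(dict(im),open('wrist5.pkl','wb'))
E
python3 s.py 14 0 0
```

```text
t 8.35 XYZ [20.58 -0.24 -0.2 ] yaw err deg -0.09 tilt [0.0023 0.0021] F xyz [ 0.7  0.3 -3.3] T [0.02 0.01 0.01] w 0.0085
shift cm [-0.658 -0.023 -0.022]
```

View pics/wrist5.png

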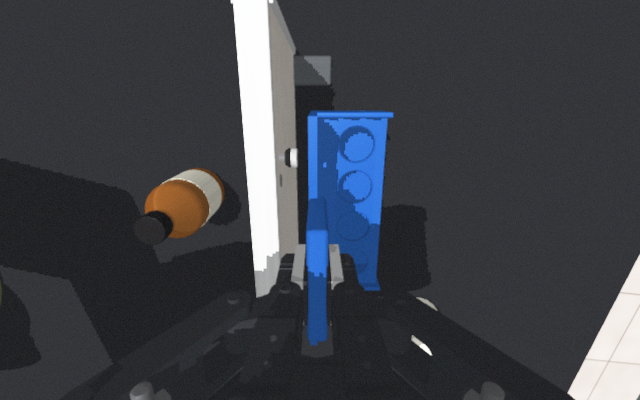

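Run:
```python
from h import *
import pickle
im=pickle.load(open('wrist5.pkl','rb'));he=np.array(im['hand_eye'])
z=im['z_map'];v,u=np.mgrid[0:400,0:640]
p=np.stack([(u-im['cx'])/im['f']*z,(v-im['cy'])/im['f']*z,z],-1)@he[:3,:3].T+he[:3,3]
for r in range(140,175,2): print(r,[ (c,*np.round(p[r,c]*1000,1)) for c in (288,293,297)], im['frame'][r,284:302].min(-1))
print('rack end')
for r in range(108,122): print(r,[ (c,*np.round(p[r,c]*1000,1)) for c in (312,330,380)],im['frame'][r,(312,330,380)].tolist())
def prj(P): 
    q=(np.array(P)-he[:3,3])@he[:3,:3];return q[0]/q[2]*im['f']+im['cx'],q[1]/q[2]*im['f']+im['cy']
print('pred head centre', prj([-.0136,-.045,.126]),'rack left back at shoulder z', prj([-.005,-.075,.054+37e-3]),prj([-.005,-.075,.054+.142]))
cv2.imwrite('pics/z6.png',cv2.resize(im['frame'][100:190,260:400],(800,514),interpolation=2))
```

```text
140 [(288, np.float64(-24.5), np.float64(-47.9), np.float64(199.7)), (293, np.float64(-24.7), np.float64(-40.7), np.float64(258.8)), (297, np.float64(-22.6), np.float64(-36.5), np.float64(292.7))] [128 129 129 131 129 130 128 130 127 125 128 109  64  31  35  34  33  36]
142 [(288, np.float64(-24.5), np.float64(-46.2), np.float64(199.4)), (293, np.float64(-24.7), np.float64(-38.6), np.float64(258.2)), (297, np.float64(-22.7), np.float64(-34.0), np.float64(293.6))] [128 128 133 132 130 129 129 127 131 129 127 117  70  32  35  33  34  35]
144 [(288, np.float64(-24.6), np.float64(-44.4), np.float64(199.7)), (293, np.float64(-24.7), np.float64(-36.6), np.float64(256.7)), (297, np.float64(-22.7), np.float64(-31.7), np.float64(293.0))] [131 131 133 133 131 129 126 130 129 127 129 115  68  30  38  38  36  38]
146 [(288, np.float64(-24.6), np.float64(-42.7), np.float64(199.3)), (293, np.float64(-24.7), np.float64(-34.6), np.float64(255.9)), (297, np.float64(-22.8), np.float64(-29.4), np.float64(292.6))] [130 130 131 130 132 129 130 127 126 129 129 113  71  36  32  35  35  36]
148 [(288, np.fl
[... 6679 characters left out ...]
1.4), np.float64(-71.4), np.float64(92.8)), (330, np.float64(10.9), np.float64(-67.5), np.float64(159.8)), (380, np.float64(48.0), np.float64(-67.5), np.float64(159.9))] [[236, 141, 72], [211, 118, 55], [203, 108, 46]]
121 [(312, np.float64(-1.4), np.float64(-70.9), np.float64(92.6)), (330, np.float64(10.9), np.float64(-66.8), np.float64(159.0)), (380, np.float64(48.2), np.float64(-66.7), np.float64(160.3))] [[235, 138, 70], [235, 136, 67], [230, 127, 59]]
pred head centre (np.float64(294.38827363311805), np.float64(158.44082489204015)) rack left back at shoulder z (np.float64(304.82264390848377), np.float64(112.99725220872543)) (np.float64(309.5740995743173), np.float64(108.25690674749053))
```

View pics/z6.png

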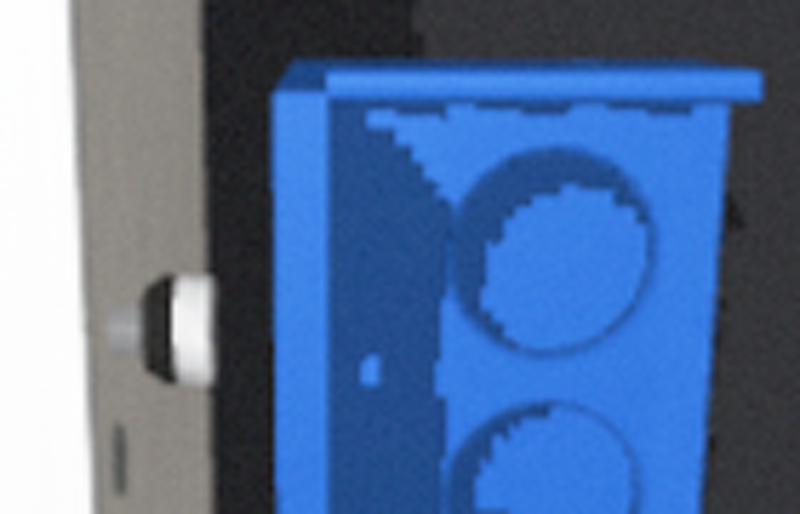

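Run:
```python
from h import *
import pickle
im=pickle.load(open('wrist5.pkl','rb'));he=np.array(im['hand_eye'])
z=im['z_map'];v,u=np.mgrid[0:400,0:640]
p=np.stack([(u-im['cx'])/im['f']*z,(v-im['cy'])/im['f']*z,z],-1)@he[:3,:3].T+he[:3,3]
for r in range(278,296): print(r,[ (c,*np.round(p[r,c]*1000,1)) for c in (364,370,376)],im['frame'][r,(364,370,376)].tolist())
# tab edges
for r in range(194,206): print(r,[ (c,*np.round(p[r,c]*1000,1)) for c in (316,322)],im['frame'][r,(316,322)].tolist())
for r in range(334,350,2): print(r,[ (c,*np.round(p[r,c]*1000,1)) for c in (312,320)],im['frame'][r,(312,320)].tolist())
```

```text
278 [(364, np.float64(42.7), np.float64(67.2), np.float64(158.9)), (370, np.float64(48.4), np.float64(68.4), np.float64(160.7)), (376, np.float64(55.0), np.float64(72.3), np.float64(166.7))] [[135, 72, 29], [139, 77, 35], [113, 62, 31]]
279 [(364, np.float64(42.9), np.float64(68.8), np.float64(159.7)), (370, np.float64(48.4), np.float64(69.4), np.float64(160.7)), (376, np.float64(54.7), np.float64(72.2), np.float64(165.0))] [[135, 72, 30], [134, 71, 28], [123, 67, 34]]
280 [(364, np.float64(42.8), np.float64(69.2), np.float64(158.9)), (370, np.float64(48.4), np.float64(70.4), np.float64(160.6)), (376, np.float64(54.3), np.float64(71.8), np.float64(162.7))] [[136, 74, 30], [134, 72, 31], [115, 62, 19]]
281 [(364, np.float64(42.9), np.float64(70.4), np.float64(159.2)), (370, np.float64(48.3), np.float64(70.9), np.float64(159.8)), (376, np.float64(54.2), np.float64(72.5), np.float64(162.2))] [[137, 74, 31], [135, 72, 32], [118, 61, 28]]
282 [(364, np.float64(43.1), np.float64(72.1), np.float64(160.1)), (370, np.float64(48.5), np.float64(72.1), np.float64(160.1)), (376, np.float64(53.8),
[... 5619 characters left out ...]
p.float64(30.2), np.float64(48.2))] [[133, 73, 34], [129, 69, 31]]
342 [(312, np.float64(-2.1), np.float64(73.9), np.float64(92.4)), (320, np.float64(5.9), np.float64(267.3), np.float64(293.5))] [[137, 76, 34], [58, 53, 53]]
344 [(312, np.float64(-2.2), np.float64(75.6), np.float64(92.4)), (320, np.float64(5.9), np.float64(271.6), np.float64(294.0))] [[125, 70, 33], [60, 57, 55]]
346 [(312, np.float64(-6.4), np.float64(275.5), np.float64(294.0)), (320, np.float64(5.9), np.float64(276.7), np.float64(295.3))] [[53, 51, 49], [59, 54, 52]]
348 [(312, np.float64(-6.4), np.float64(278.9), np.float64(293.6)), (320, np.float64(5.9), np.float64(278.8), np.float64(293.5))] [[55, 49, 48], [57, 53, 53]]
```

```bash
python3 s.py 13.5 0.6 -0.5
```

```text
t 8.35 XYZ [20.58 -0.24 -0.2 ] yaw err deg -0.09 tilt [0.0023 0.0021] F xyz [ 0.7  0.3 -3.3] T [0.02 0.01 0.01] w 0.0085
shift cm [-0.709 -0.083  0.028]
```

Emit:
move_arm --moves '[-0.3,-0.08,0.03,0,-0.5,-0.08,0.03,0,-0.7,-0.08,0.03,0,-0.7,-0.08,0.03,0,-0.7,-0.08,0.03,0]'

```text
clock: 8.85
ee_pos: [0.5379, 0.2076, 0.2914]
tcp_rot: [0.998, 0.061, 0.001, 0.001]
ft_force: [0.4, -0.5, -3.4]
grip_width: 0.0088
```

```bash
python3 s.py 11 0.6 -0.5
```

```text
t 8.85 XYZ [13.59  0.6  -0.4 ] yaw err deg -0.08 tilt [0.0025 0.0021] F xyz [ 0.3 -0.5 -3.4] T [ 0.02 -0.01 -0.04] w 0.0088
shift cm [-0.259  0.     0.009]
```

Emit:
move_arm --moves '[-0.07,0,0,0,-0.13,0,0,0,-0.18,0,0,0,-0.18,0,0,0]'

```text
clock: 9.25
ee_pos: [0.5361, 0.2073, 0.2914]
tcp_rot: [0.998, 0.061, 0.001, 0.001]
ft_force: [0.4, -0.0, -2.0]
grip_width: 0.0087
```

Emit:
move_arm --moves '[-0.05,0,0,0,-0.1,0,0,0,-0.1,0,0,0]'

```text
clock: 9.55
ee_pos: [0.535, 0.2072, 0.2914]
tcp_rot: [0.998, 0.061, 0.001, 0.001]
ft_force: [0.2, -1.2, -3.5]
grip_width: 0.0087
```

```bash
python3 s.py 9 0.6 -0.5
```

```text
t 9.55 XYZ [10.69  0.61 -0.39] yaw err deg -0.08 tilt [0.0025 0.0021] F xyz [ 0.  -1.2 -3.5] T [ 0.03  0.05 -0.03] w 0.0087
shift cm [-0.169  0.001  0.01 ]
```

No contact at X=10.7. Continue.

Emit:
move_arm --moves '[-0.05,0,0,0,-0.1,0,0,0,-0.1,0,0,0]'

```text
clock: 9.85
ee_pos: [0.534, 0.2071, 0.2914]
tcp_rot: [0.998, 0.061, 0.001, 0.001]
ft_force: [-0.2, -0.3, -3.4]
grip_width: 0.0082
```

Emit:
move_arm --moves '[-0.05,0,0,0,-0.1,0,0,0,-0.1,0,0,0]'

```text
clock: 10.15
ee_pos: [0.5329, 0.207, 0.2914]
tcp_rot: [0.998, 0.061, 0.001, 0.001]
ft_force: [0.7, 0.2, -2.7]
grip_width: 0.0086
```

```bash
python3 s.py 9 0.6 -0.5
```

```text
t 10.15 XYZ [ 8.58  0.62 -0.4 ] yaw err deg -0.08 tilt [0.0024 0.0021] F xyz [ 0.8  0.1 -2.7] T [ 0.06  0.03 -0.02] w 0.0086
shift cm [0.042 0.002 0.011]
```

Emit:
move_arm --moves '[-0.05,0,0,0,-0.1,0,0,0,-0.1,0,0,0]'

```text
clock: 10.45
ee_pos: [0.5319, 0.2069, 0.2914]
tcp_rot: [0.998, 0.061, 0.001, 0.001]
ft_force: [-1.1, -0.9, -1.9]
grip_width: 0.0086
```

Emit:
move_arm --moves '[-0.05,0,0,0,-0.1,0,0,0,-0.1,0,0,0]'

```text
clock: 10.75
ee_pos: [0.5308, 0.2067, 0.2914]
tcp_rot: [0.998, 0.061, 0.001, 0.001]
ft_force: [0.8, -0.6, -3.2]
grip_width: 0.0084
```

```bash
python3 s.py 9 0.6 -0.5
```

```text
t 10.75 XYZ [ 6.47  0.65 -0.38] yaw err deg -0.08 tilt [0.0024 0.0021] F xyz [ 0.7 -0.7 -3.2] T [-0.09  0.03 -0.01] w 0.0084
shift cm [0.253 0.004 0.012]
```

Emit:
move_arm --moves '[-0.05,0,0,0,-0.1,0,0,0,-0.1,0,0,0]'

```text
clock: 11.05
ee_pos: [0.5298, 0.2066, 0.2914]
tcp_rot: [0.998, 0.061, 0.001, 0.001]
ft_force: [0.1, 0.2, -2.7]
grip_width: 0.0089
```

Emit:
move_arm --moves '[-0.05,0,0,0,-0.1,0,0,0,-0.1,0,0,0]'

```text
clock: 11.35
ee_pos: [0.5288, 0.2065, 0.2914]
tcp_rot: [0.998, 0.061, 0.001, 0.001]
ft_force: [0.3, 0.0, -2.7]
grip_width: 0.0083
```

```bash
python3 s.py 9 0.6 -0.5; python3 -c "
from h import *
im=shot('wrist');cv2.imwrite('pics/z7.png',cv2.resize(im['frame'][90:210,230:400],(800,565),interpolation=2))"
```

```text
t 11.35 XYZ [ 4.38  0.65 -0.35] yaw err deg -0.08 tilt [0.0024 0.0021] F xyz [ 0.3 -0.  -2.7] T [-0.03  0.01  0.05] w 0.0083
shift cm [0.462 0.004 0.016]
```

View pics/z7.png

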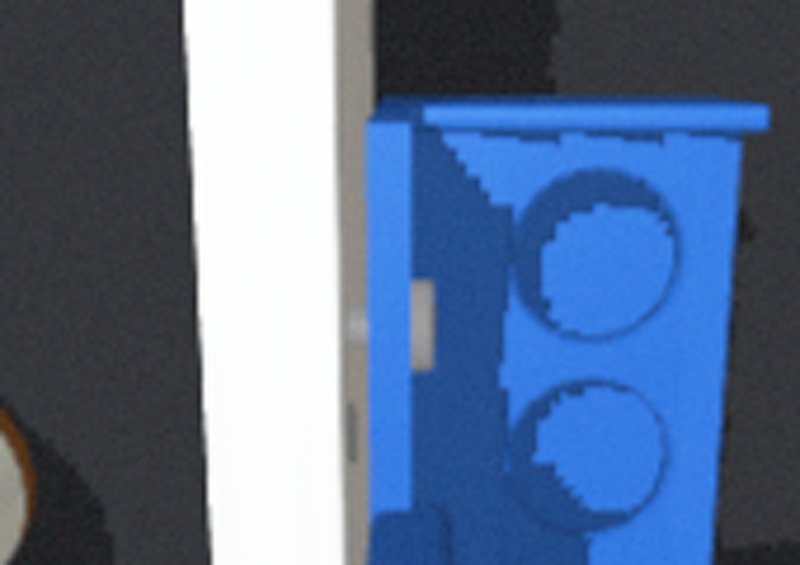

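Emit:
move_arm --moves '[-0.05,0,0,0,-0.1,0,0,0,-0.1,0,0,0]'

```text
clock: 11.7
ee_pos: [0.5278, 0.2064, 0.2914]
tcp_rot: [0.998, 0.061, 0.001, 0.001]
ft_force: [-0.6, 0.1, -3.1]
grip_width: 0.0085
```

Emit:
move_arm --moves '[-0.05,0,0,0,-0.1,0,0,0,-0.1,0,0,0]'

```text
clock: 12.0
ee_pos: [0.5267, 0.2062, 0.2914]
tcp_rot: [0.998, 0.061, 0.001, 0.001]
ft_force: [0.7, -1.0, -2.4]
grip_width: 0.0085
```

Emit:
move_arm --moves '[-0.03,0,0,0,-0.05,0,0,0,-0.05,0,0,0]'

```text
clock: 12.3
ee_pos: [0.5262, 0.2062, 0.2915]
tcp_rot: [0.998, 0.061, 0.001, 0.001]
ft_force: [-0.1, -1.1, -2.5]
grip_width: 0.0087
```

```bash
python3 s.py 9 0.6 -0.5
```

```text
t 12.3 XYZ [ 1.78  0.67 -0.31] yaw err deg -0.07 tilt [0.0024 0.002 ] F xyz [-0.2 -1.  -2.5] T [-0.01  0.01 -0.06] w 0.0087
shift cm [0.722 0.006 0.021]
```

Emit:
move_arm --moves '[-0.03,0,0,0,-0.05,0,0,0,-0.05,0,0,0]'

```text
clock: 12.6
ee_pos: [0.5257, 0.2061, 0.2915]
tcp_rot: [0.998, 0.061, 0.001, 0.001]
ft_force: [-0.6, 0.2, -3.0]
grip_width: 0.0088
```

Emit:
move_arm --moves '[-0.03,0,0,0,-0.05,0,0,0,-0.05,0,0,0]'

```text
clock: 12.9
ee_pos: [0.5251, 0.2061, 0.2915]
tcp_rot: [0.998, 0.061, 0.001, 0.001]
ft_force: [0.4, -0.4, -1.8]
grip_width: 0.0081
```

```bash
python3 s.py 9 0.6 -0.5
```

```text
t 12.9 XYZ [ 0.73  0.68 -0.33] yaw err deg -0.07 tilt [0.0025 0.002 ] F xyz [ 0.3 -0.5 -1.8] T [-0.04  0.05 -0.01] w 0.0081
shift cm [0.826 0.007 0.019]
```

Emit:
move_arm --moves '[-0.03,0,0,0,-0.05,0,0,0,-0.05,0,0,0]'

```text
clock: 13.2
ee_pos: [0.5248, 0.206, 0.2915]
tcp_rot: [0.998, 0.061, 0.002, 0.001]
ft_force: [2.9, 0.4, -4.9]
grip_width: 0.009
```

Emit:
move_arm --moves '[-0.03,0,0,0,-0.05,0,0,0,-0.05,0,0,0]'

```text
clock: 13.5
ee_pos: [0.5245, 0.206, 0.2915]
tcp_rot: [0.998, 0.061, 0.002, 0.001]
ft_force: [5.9, 1.1, -4.7]
grip_width: 0.0085
```

```bash
python3 s.py 9 0.6 -0.5
```

```text
t 13.5 XYZ [ 0.11  0.67 -0.27] yaw err deg -0.07 tilt [0.004  0.0019] F xyz [ 6.   0.4 -4.7] T [ 0.2  -1.07  0.1 ] w 0.0085
shift cm [0.889 0.006 0.027]
```

Emit:
move_arm --moves '[-0.04,0,0.08,0,-0.04,0,0.16,0,-0.04,0,0.24,0,-0.04,0,0.3,0,-0.04,0,0.3,0]'

```text
clock: 14.0
ee_pos: [0.5244, 0.2059, 0.2889]
tcp_rot: [0.998, 0.061, 0.003, 0.001]
ft_force: [5.2, 1.1, 0.3]
grip_width: 0.0084
```

```bash
python3 s.py 9 0.6 -0.5
```

```text
t 14.0 XYZ [ 0.02  0.63 -2.88] yaw err deg -0.08 tilt [0.0055 0.0018] F xyz [5.3 0.5 0.3] T [ 0.13 -1.16  0.14] w 0.0084
shift cm [ 0.9    0.002 -0.233]
```

Emit:
move_arm --moves '[-0.03,0,0.07,0,-0.03,0,0.14,0,-0.03,0,0.2,0,-0.03,0,0.2,0]'

```text
clock: 14.4
ee_pos: [0.5244, 0.2059, 0.2872]
tcp_rot: [0.998, 0.061, 0.003, 0.001]
ft_force: [5.8, 0.9, -0.0]
grip_width: 0.0082
```

```bash
python3 s.py 9 0.6 -0.5
```

```text
t 14.4 XYZ [-0.05  0.64 -4.63] yaw err deg -0.07 tilt [0.0066 0.0016] F xyz [ 5.9  0.1 -0. ] T [ 0.16 -1.11  0.12] w 0.0082
shift cm [ 0.908  0.003 -0.407]
```

Emit:
move_arm --moves '[0,0,0.07,0,0,0,0.14,0,0,0,0.2,0,0,0,0.2,0]'

```text
clock: 14.8
ee_pos: [0.5244, 0.2061, 0.2856]
tcp_rot: [0.998, 0.061, 0.004, 0.0]
ft_force: [2.9, 1.3, 5.0]
grip_width: 0.0089
```

```bash
python3 s.py 9 0.6 -0.5
```

```text
t 14.8 XYZ [ 0.02  0.77 -6.23] yaw err deg -0.07 tilt [0.0073 0.0012] F xyz [3.1 0.9 5. ] T [ 0.4  -0.54  0.13] w 0.0089
shift cm [ 0.902  0.017 -0.566]
```

Emit:
move_arm --moves '[-0.01,0,0.07,0,-0.01,0,0.14,0,-0.01,0,0.14,0]'

```text
clock: 15.1
ee_pos: [0.5244, 0.2061, 0.2843]
tcp_rot: [0.998, 0.061, 0.004, 0.0]
ft_force: [4.7, 1.4, 3.7]
grip_width: 0.0088
```

```bash
python3 s.py 9 0.6 -0.5
```

```text
t 15.1 XYZ [-0.    0.79 -7.55] yaw err deg -0.07 tilt [0.0077 0.0012] F xyz [4.8 0.8 3.7] T [ 0.17 -0.76  0.1 ] w 0.0088
shift cm [ 0.905  0.019 -0.698]
```

Emit:
move_arm --moves '[0,0,0.07,0,0,0,0.14,0,0,0,0.2,0,0,0,0.2,0]'

```text
clock: 15.5
ee_pos: [0.5244, 0.206, 0.2824]
tcp_rot: [0.998, 0.061, 0.004, 0.0]
ft_force: [3.0, 0.4, 5.3]
grip_width: 0.0084
```

```bash
python3 s.py 9 0.6 -0.5
```

```text
t 15.5 XYZ [ 0.02  0.72 -9.44] yaw err deg -0.07 tilt [0.0079 0.0013] F xyz [3.  0.  5.3] T [-0.01 -0.57  0.12] w 0.0084
shift cm [ 0.905  0.012 -0.886]
```

Emit:
move_arm --moves '[0,0,0.07,0,0,0,0.14,0,0,0,0.2,0,0,0,0.2,0]'

```text
clock: 15.9
ee_pos: [0.5245, 0.206, 0.2805]
tcp_rot: [0.998, 0.061, 0.004, 0.0]
ft_force: [3.4, 0.1, 6.0]
grip_width: 0.0088
```

```bash
python3 s.py 9 0.6 -0.5
```

```text
t 15.9 XYZ [  0.05   0.69 -11.34] yaw err deg -0.07 tilt [0.008  0.0013] F xyz [ 3.3 -0.4  6. ] T [ 0.05 -0.47  0.09] w 0.0088
shift cm [ 0.904  0.009 -1.077]
```

Emit:
move_arm --moves '[0,0,0.07,0,0,0,0.14,0,0,0,0.2,0,0,0,0.2,0]'

```text
clock: 16.3
ee_pos: [0.5245, 0.206, 0.2786]
tcp_rot: [0.998, 0.061, 0.004, 0.0]
ft_force: [3.5, 1.3, 4.4]
grip_width: 0.0084
```

Emit:
move_arm --moves '[0,0,0.05,0,0,0,0.1,0,0,0,0.1,0]'

```text
clock: 16.6
ee_pos: [0.5245, 0.2059, 0.2777]
tcp_rot: [0.998, 0.061, 0.004, 0.0]
ft_force: [2.2, 1.0, 5.5]
grip_width: 0.0088
```

```bash
python3 s.py 9 0.6 -0.5
```

```text
t 16.6 XYZ [  0.07   0.62 -14.08] yaw err deg -0.08 tilt [0.0081 0.0014] F xyz [2.3 0.8 5.5] T [ 0.07 -0.4   0.11] w 0.0088
shift cm [ 0.904  0.003 -1.351]
```

Emit:
move_arm --moves '[0,0,0.05,0,0,0,0.1,0,0,0,0.1,0]'

```text
clock: 16.9
ee_pos: [0.5245, 0.2059, 0.2768]
tcp_rot: [0.998, 0.061, 0.004, 0.0]
ft_force: [3.0, 1.1, 5.4]
grip_width: 0.0091
```

Emit:
move_arm --moves '[0,0,0.05,0,0,0,0.05,0]'

```text
clock: 17.1
ee_pos: [0.5245, 0.2059, 0.2765]
tcp_rot: [0.998, 0.061, 0.004, 0.0]
ft_force: [2.7, 1.3, 4.5]
grip_width: 0.0084
```

Emit:
move_arm --moves '[0,0,0.05,0,0,0,0.05,0]'

```text
clock: 17.3
ee_pos: [0.5245, 0.2059, 0.2761]
tcp_rot: [0.998, 0.061, 0.004, 0.0]
ft_force: [2.9, 0.6, 5.8]
grip_width: 0.0084
```

```bash
python3 s.py 9 0.6 -0.5
```

```text
t 17.3 XYZ [  0.04   0.62 -15.69] yaw err deg -0.07 tilt [0.0083 0.0014] F xyz [2.9 0.3 5.8] T [ 0.09 -0.47  0.12] w 0.0084
shift cm [ 0.908  0.002 -1.512]
```

Emit:
move_arm --moves '[0,0,0.05,0,0,0,0.05,0]'

```text
clock: 17.5
ee_pos: [0.5245, 0.2059, 0.2758]
tcp_rot: [0.998, 0.061, 0.004, 0.0]
ft_force: [3.4, 1.2, 5.4]
grip_width: 0.0084
```

Emit:
move_arm --moves '[0,0,0.05,0,0,0,0.05,0]'

```text
clock: 17.7
ee_pos: [0.5245, 0.2059, 0.2754]
tcp_rot: [0.998, 0.061, 0.004, 0.0]
ft_force: [3.3, 1.2, 5.7]
grip_width: 0.0089
```

```bash
python3 s.py 9 0.6 -0.5
```

```text
t 17.7 XYZ [  0.06   0.59 -16.37] yaw err deg -0.07 tilt [0.0085 0.0014] F xyz [3.4 0.7 5.7] T [ 0.11 -0.37  0.11] w 0.0089
shift cm [ 0.907  0.    -1.579]
```

Emit:
move_arm --moves '[0,0,0.05,0,0,0,0.05,0]'

```text
clock: 17.9
ee_pos: [0.5245, 0.2059, 0.2751]
tcp_rot: [0.998, 0.061, 0.004, 0.0]
ft_force: [3.5, 0.1, 5.4]
grip_width: 0.0085
```

Emit:
move_arm --moves '[0,0,0.05,0,0,0,0.05,0]'

```text
clock: 18.1
ee_pos: [0.5245, 0.2059, 0.2749]
tcp_rot: [0.998, 0.061, 0.004, 0.0]
ft_force: [2.3, 0.1, 6.0]
grip_width: 0.0088
```

Emit:
move_arm --moves '[0,0,0.05,0,0,0,0.05,0]'

```text
clock: 18.3
ee_pos: [0.5245, 0.2059, 0.2747]
tcp_rot: [0.998, 0.061, 0.005, 0.0]
ft_force: [1.7, 0.1, 6.3]
grip_width: 0.0084
```

```bash
python3 s.py 9 0.6 -0.5
```

```text
t 18.3 XYZ [  0.03   0.57 -17.11] yaw err deg -0.07 tilt [0.009  0.0013] F xyz [ 1.7 -0.1  6.3] T [-0.01 -0.26  0.08] w 0.0084
shift cm [ 0.912 -0.002 -1.653]
```

Emit:
move_arm --moves '[0,0,0.05,0,0,0,0.1,0,0,0,0.1,0]'

```text
clock: 18.6
ee_pos: [0.5244, 0.2059, 0.2745]
tcp_rot: [0.998, 0.061, 0.005, 0.0]
ft_force: [0.5, -0.5, 10.7]
grip_width: 0.0088
```

```bash
python3 s.py 9 0.6 -0.5;  python3 -c "
from h import *
im=shot('wrist','wrist6');cv2.imwrite('pics/z8.png',cv2.resize(im['frame'][90:210,230:400],(800,565),interpolation=2))
shot('side','side2')"
```

```text
t 18.6 XYZ [  0.02   0.55 -17.34] yaw err deg -0.08 tilt [0.0096 0.0012] F xyz [ 0.4 -0.6 10.7] T [-0.05  0.09  0.1 ] w 0.0088
shift cm [ 0.914 -0.004 -1.675]
```

View pics/z8.png

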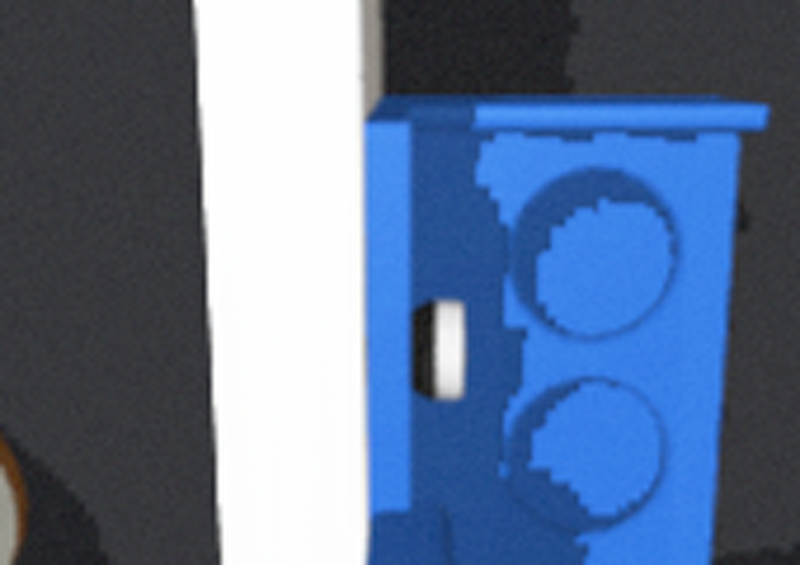

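Emit:
move_arm --moves '[0,0,0.08,0,0,0,0.15,0,0,0,0.15,0]'

```text
clock: 19.0
ee_pos: [0.5244, 0.2058, 0.2743]
tcp_rot: [0.998, 0.061, 0.005, 0.0]
ft_force: [-1.7, -1.6, 15.4]
grip_width: 0.0085
```

```bash
python3 s.py 9 0.6 -0.5
```

```text
t 19.0 XYZ [  0.     0.53 -17.52] yaw err deg -0.08 tilt [0.0105 0.0011] F xyz [-1.9 -1.4 15.4] T [-0.19  0.58  0.13] w 0.0085
shift cm [ 0.918 -0.007 -1.693]
```

View pics/side2.png

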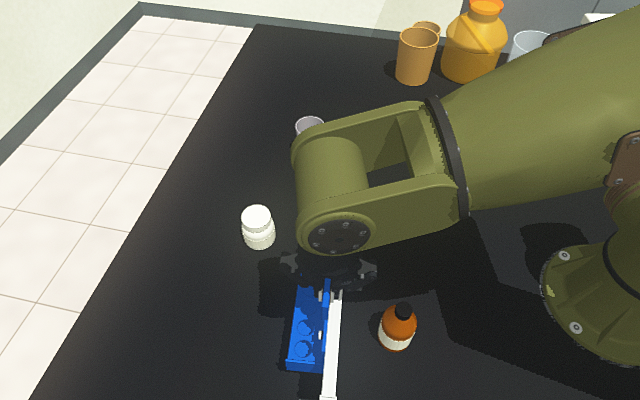

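Emit:
move_arm --moves '[0,0,0,0,0,0,-0.02,0,0,0,-0.02,0]'

```text
clock: 19.3
ee_pos: [0.5244, 0.2058, 0.2744]
tcp_rot: [0.998, 0.061, 0.005, 0.0]
ft_force: [1.0, 0.2, 3.8]
grip_width: 0.0088
```

Emit:
move_arm --moves '[0,0,0,0,0,0,0,0,0,0,0,0,0,0,0,0,0,0,0,0,0,0,0,0,0,0,0,0,0,0,0,0]' --jaw 1

```text
clock: 20.1
ee_pos: [0.5243, 0.2058, 0.2744]
tcp_rot: [0.998, 0.061, 0.005, 0.0]
ft_force: [0.7, -0.5, 0.0]
grip_width: 0.0852
```

```bash
python3 s.py 9 0.6 -0.5
```

```text
t 20.1 XYZ [ -0.09   0.5  -17.39] yaw err deg -0.08 tilt [0.01   0.0012] F xyz [ 0.6 -0.6  0. ] T [ 0.01 -0.04  0.01] w 0.0852
shift cm [ 0.926 -0.009 -1.68 ]
```

Released, no force. Lift up, then move aside to look.

Emit:
move_arm --moves '[0,0,-1.5,0,0,0,-4,0,0,0,-8,0,0,0,-10,0,0,0,-10,0]'

```text
clock: 20.6
ee_pos: [0.5237, 0.2059, 0.3776]
tcp_rot: [0.998, 0.061, 0.008, -0.0]
ft_force: [-0.6, 0.3, -0.3]
grip_width: 0.0854
```

```bash
python3 go.py .587 .2145 .33 -82.9; python3 -c "
from h import *
shot('top','top3')"
```

```text
shift cm [ 6.32 -0.09  4.86] roll 1.568 cur yaw 6.95118306941595
20.6 [0.5237 0.2059 0.3776] F [-0.65  0.28 -0.31] T [-0.    0.04 -0.05] w 0.0854
[[0.9925, 0.121, 0.0152], [0.121, -0.9926, 0.0017], [0.0153, 0.0001, -0.9999]] [ 0.31   0.278  1.378 -0.003  1.47   0.189]
```

Emit:
move_arm --moves '[6.3,0,3.5,1.57,6.3,0,3.5,1.57,6.3,0,3.5,1.57,6.3,0,3.5,1.57,6.3,0,3.5,1.57,6.3,0,3.5,1.57,6.3,0,3.5,1.57,6.3,0,3.5,1.57,6.3,0,3.5,1.57,6.3,0,3.5,1.57,6.3,0,3.5,1.57,6.3,0,3.5,1.57]'

```text
clock: 21.85
ee_pos: [0.5862, 0.2134, 0.3395]
tcp_rot: [0.749, -0.663, 0.004, -0.003]
ft_force: [-0.0, 0.4, -0.3]
grip_width: 0.0856
```

Run:
```python
from h import *
import pickle
ps();im=shot('wrist','wrist7');pickle.dump(dict(im),open('wrist7.pkl','wb'))
im=shot('side','side3');pickle.dump(dict(im),open('side3.pkl','wb'))
```

```text
21.85 [0.5862 0.2134 0.3395] F [-0.02  0.4  -0.25] T [-0.    0.01  0.02] w 0.0856
[[0.1209, -0.9926, 0.01], [-0.9927, -0.1209, 0.0001], [0.0011, -0.01, -0.9999]] [ 0.291  0.442  1.246 -0.003  1.444  1.741]
```

View pics/wrist7.png

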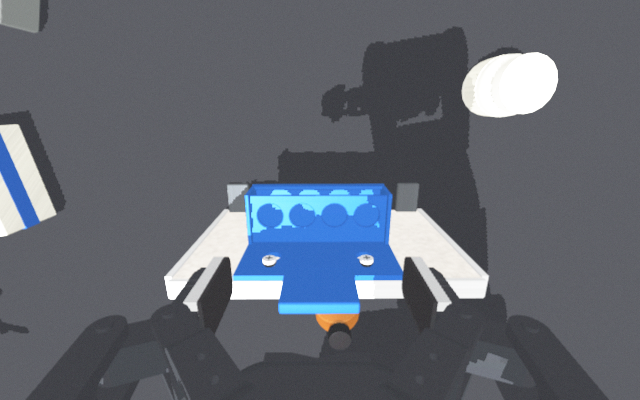

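View pics/side3.png

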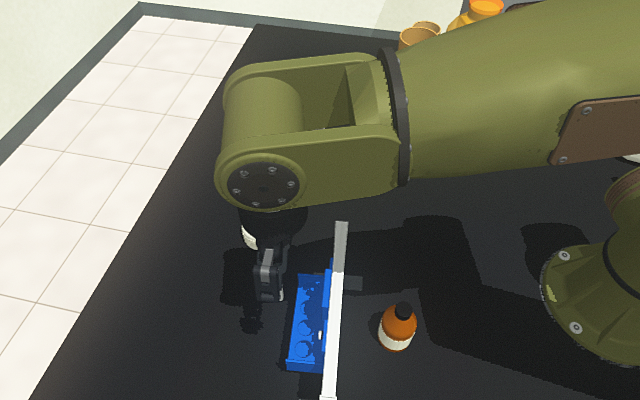

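Run:
```python
from h import *
import pickle
im=pickle.load(open('wrist7.pkl','rb'));P=cloud(im);f=im['frame'].astype(int);b,g,r=f[...,0],f[...,1],f[...,2]
cv2.imwrite('pics/z9.png',cv2.resize(im['frame'][225:325,220:420],(800,400),interpolation=2))
def fit(m):
    Q=P[m]
    for _ in range(5):
        c=Q.mean(0);n=np.linalg.svd(Q-c,full_matrices=False)[2][2];n*=np.sign(n[0]);e=(Q-c)@n;Q=Q[abs(e)<max(.001,2*e.std())]
    return c,n,e.std(),len(Q)
m=np.zeros((400,640),bool);m[245:298,285:352]=1
c,n,s,k=fit(m);print('plate front',c,n,'yaw',np.degrees(np.arctan2(n[1],n[0])),'tilt',n[2],s,k)
m2=np.zeros((400,640),bool);m2[225:262,200:228]=1;m2[225:262,420:435]=1;m2&=f.min(-1)>120
c2,n2,s2,k2=fit(m2);print('face',c2,n2,s2,k2)
# distance plate front from face
print('plate front ahead of face at c', (c-c2)@n2)
for z0 in(.16,.18,.2,.22):
    q=P[m&(abs(P[...,2]-z0)<.004)];print(z0,np.median((q-c2)@n2))
for uv in [(300,308),(330,308),(345,308),(255,278),(380,278),(200,285),(440,285)]: print(uv,np.round(P[uv[1],uv[0]],4),f[uv[1],uv[0]])
x=np.array([n2[0],n2[1],0]);x/=np.linalg.norm(x);y=np.array([-x[1],x[0],0])
def hit(u,v,x0):
    d=im['T'][:3,:3]@np.array([(u-im['cx'])/im['f'],(v-im['cy'])/im['f'],1]);p=im['T'][:3,3]
    t=((c2-p)@n2+x0)/(d@n2);w=p+t*d;return round(w@y,4),round(w[2],4)
import pickle
for u,v in [(268.5,260),(367,260)]: print('head',hit(u,v,.012))
```

```text
plate front [0.52981077 0.20522915 0.17804056] [ 0.98985887  0.12124864 -0.07401475] yaw 6.983420075346252 tilt -0.07401474539372115 0.0010381694804031912 3334
face [0.52349321 0.23093479 0.11649236] [ 0.94128338  0.11300673 -0.31814317] 0.00876736887708184 1509
plate front ahead of face at c -0.016539433341577717
0.16 -0.013556472301328084
0.18 -0.015481913435645332
0.2 -0.021539325780490923
0.22 -0.027436227234467862
(300, 308) [0.5253 0.2182 0.2263] [255 220 107]
(330, 308) [0.5289 0.1966 0.2276] [255 218 104]
(345, 308) [0.529  0.1855 0.226 ] [255 211  97]
(255, 278) [0.5164 0.2594 0.1807] [255 226 118]
(380, 278) [0.5301 0.1506 0.1816] [228 131  64]
(200, 285) [0.5933 0.2611 0.3059] [211 211 210]
(440, 285) [0.6002 0.1618 0.2985] [152 149 148]
head (np.float64(0.167), np.float64(0.2708))
head (np.float64(0.1157), np.float64(0.2706))
```

View pics/z9.png

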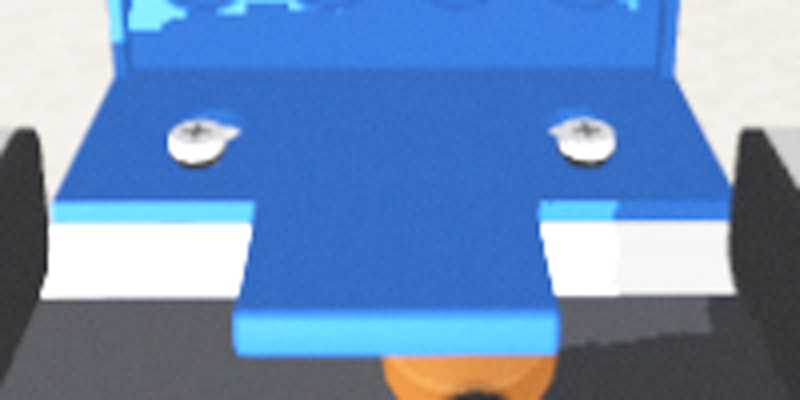

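Run:
```python
from h import *
import pickle
im=pickle.load(open('wrist7.pkl','rb'));P=cloud(im)
a=np.radians(7.03);x=np.array([np.cos(a),np.sin(a),0]);y=np.array([-x[1],x[0],0])
for v in range(244,302,5): print(v,np.round(np.median(P[v,290:345]@x),4),np.round(np.median(P[v,290:345,2]),4), round(float(np.median(P[v,242:258]@x)),4))
def hit(u,v,X):
    d=im['T'][:3,:3]@np.array([(u-im['cx'])/im['f'],(v-im['cy'])/im['f'],1]);p=im['T'][:3,3]
    w=p+(X-p@x)/(d@x)*d;return np.round([w@y,w[2]],4)
X=np.median(P[250:268,290:345].reshape(-1,3)@x);print('plate front X',X)
hl=hit(269,257.75,X+.007);hr=hit(367.25,258.25,X+.007);sl=hit(250,275,X);sr=hit(385,275,X)
print(hl,hr,sl,sr,'drop',sl[1]-hl[1],sr[1]-hr[1],'mid heads y',(hl[0]+hr[0])/2)
tl=hit(233/4+220,308/4+225,X);tr=hit(560/4+220,308/4+225,X);print('tab',tl,tr,(tl[0]+tr[0])/2)
```

```text
244 0.5481 0.1221 0.5476
249 0.548 0.1334 0.5481
254 0.5482 0.1443 0.548
259 0.5481 0.1543 0.5481
264 0.5482 0.1638 0.548
269 0.5531 0.1807 0.5481
274 0.553 0.1886 0.5479
279 0.5531 0.1963 0.5438
284 0.5531 0.2034 0.5401
289 0.5532 0.2103 0.5349
294 0.553 0.2164 0.5299
299 0.553 0.2225 0.389
plate front X 0.5480780139555606
[0.1839 0.1643] [0.0937 0.1656] [0.198  0.1821] [0.0807 0.1826] drop 0.01780000000000001 0.017000000000000015 mid heads y 0.1388
tab [0.1689 0.2193] [0.1076 0.2196] 0.13824999999999998
```

```bash
python3 -c "
from h import *
ps();print(env.close_job())"
```

```text
21.95 [0.5863 0.2134 0.3401] F [ 1.18 -0.44 -0.19] T [-0.05  0.01  0.04] w 0.0857
[[0.1242, -0.9922, 0.0107], [-0.9923, -0.1242, 0.0003], [0.001, -0.0107, -0.9999]] [ 0.291  0.442  1.245 -0.003  1.444  1.738]
the job is handed in; nothing more can be done
None
```

The blue rack is hung on both screws, released, and handed in at about 22 s of the 72 s allowed. No verdict came back, so the result rests on my own checks.

**How it went:** I located both screw heads and the rack with the wrist camera and gripped the tab. Both round holes went over the heads without any contact. I then pressed the back lightly on the face and slid the rack down about 17 mm against the washers until it stopped firmly. The largest force I read was about 6 N pressing on the screen. At the stop it was about 18 N downward. Both are under the 25 N limit.

**Final checks:**
- **Flat and upright:** the back plate reads vertical to within about 0.2 mm between 122 and 164 mm up. The yaw matches the screen.
- **Home on both screws:** both heads show in their slots, symmetric about the rack. The tab's top reads about 228.5 mm, against the 229 mm expected.
- **Robot and other objects:** the gripper is clear of everything. The moves kept clear of the bottle, beaker and jar, and I saw no sign they moved, but I did not measure their positions again.

**One disagreement:** the camera put the heads 17.8 mm and 17.0 mm below the rack's shoulder, where 19 mm is expected. One pixel is about 2 mm at that angle, and a rack not fully down would read more than 19, so I relied on the firm stop.

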